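# Latch the lunch carrier

## Task

Get the two-tier box ready to carry: slide it fully home against the buffers at the back of the wooden carrier, then swing the gate shut with its latch bar lifted over the keeper's front lip, and let the bar drop fully down into the keeper's notch so that the gate stays latched when you let go. Work gently: do not shove the box or force the keeper, and leave everything else on the counter where it is.

Things in the scene. Friction and masses are not known exactly. Their poses are not given: they have to be found in the camera images.
- carrier: Open-topped plywood crate, fixed on the counter, 190 deep x 214 wide x 120 high, walls and floor 12 thick, inside 190 wide. Origin on the underside, mid width, 100 mm behind the front edges of the side walls; its front (gate side) faces its own -x, +y is the hinge side, z up. Two soft rubber buffers on the back wall (5 N per mm together) have their faces at x = +72.5.
- two_tier_box: Glossy black two-tier box with lid, 145 x 145 x 110 high, about 0.7 kg, loose on the carrier's floor (12 mm above the counter). Origin in the centre of its underside. At the start it sticks out through the gateway; fully home its back touches the buffers, its origin then at x = 0 in the carrier's frame.
- gate_hinge (a point): Point on the gate's vertical hinge axis, 120 mm above the counter, on the carrier at x = -106, y = +99 in the carrier's frame; its axes are those of the carrier.
- gate (a joint): Gate angle, rad: 0 = gate (185 wide, 9 thick, top 118 mm above the counter) lies in the gateway, flush with the front edges; positive = swung open outwards, clockwise from above; -0.08 to 1.75. A spring hinge (0.4 Nm/rad, rest angle 1.5, friction 0.1 Nm) pushes it open, about 0.6 Nm when shut: it stays shut only if latched.
- latch (a joint): Angle, rad, of the gravity latch bar (steel, 8 thick, 20 high, 0.28 kg), pivoted on the gate's outer face about an axis square to the gate. Positive = free end lifted; -0.08 (hanging on its stop pin while the gate is open) to 0.35. 0 = level: fully down on the notch floor. It must be over 0.115 to clear the keeper's lip. It falls by its own weight, slowed by a stiff pivot.
- latch_pivot (a point): The latch bar's pivot, in the bar's mid plane, on the gate: 95 mm from the hinge axis along the gate, 14 mm outside that axis, 92 mm above the counter. The bar reaches 145 mm from here, past the gate's free edge; the keeper is 125 mm from here. With the gate at 0 the bar's mid plane is at x = -120 in the carrier's frame.
- latch_grip (a point): Centre of the red upright grip on the bar, 12 thick (across the gate) x 20 wide x 40 high, free on all sides above the gate's top. 70 mm from the pivot towards the free end and 58 mm above the bar's mid line: 165 mm from the hinge axis along the gate, 150 mm up when level. x axis: square to the gate, inwards; y: along the gate to the hinge; both turn with the gate.
- keeper: Steel base plate on the outside of the carrier's side wall away from the hinge; its frame is the carrier's. On it, clamped through slots, sits the jaw, 18 wide, centred at y = -121: front lip 6 thick, 8 wide, top 96 mm above the counter; notch with a soft pad (2.5 N per mm) as floor at 82 mm; tall back horn to 140 mm with a sprung buffer. The keeper must never take more than 12 N.
- keeper_mid (a point): Middle setting of the notch, fixed at x = -120, y = -121, z = 82 in the carrier's frame: centre of the latched bar's underside if the jaw sat at mid slot. The jaw, and so the real notch, is clamped up to 10 mm before or behind this point along the carrier's x; that is not measured and has to be felt or seen.
- horn (a point): Top of the jaw's back horn at mid slot, 140 mm above the counter. The slick sprung buffer before it, 6 wide, stops the lifted bar as the gate swings in. It yields 5 N per mm over 4 mm. The bar is clear behind the lip only while it presses on this buffer (2 N or more at the keeper); let go too early, the gate springs back and the bar meets the lip's top.
- teacup: White porcelain teacup, 76 across, 62 high; origin at the centre of its underside. Leave alone.
- container_set: Set of three small stacked plastic containers, 110 x 85 x 105 high; origin at the centre of its underside. Leave alone.
- tea_canister: Green tea canister, 68 across, 105 high; origin at the centre of its underside. Leave alone.
- mini_whisk: Stainless steel mini whisk, 200 long, lying; origin under its middle, handle to its -x. Leave alone.
- side_dish: Small blue dish, 110 across; origin at the centre of its underside. Leave alone.
- paddle_stand: Rice paddle stand with a sprung lid and a white paddle in it, 75 x 95 x 220 high; origin at the centre of its underside. Leave alone.
There are look-alikes about, which are no part of the job. There is more than one size of the two_tier_box; the job needs the smaller.

How it is judged:
By the outcome, as a careful person would: the job done as asked, in the order asked, and still so for the second after the job is handed in, with the robot touching nothing.
It also fails if it takes over 67 s, if anything falls off the work surface, if the arm or the gripper's body presses on something with over 40 N, if the wrist force passes 120 N, or if a joint passes its speed limit or range.

## Robot

A 7-joint arm with a two-finger parallel gripper is mounted at the origin on the work surface. World frame = base frame: x ahead of the robot, y to its left, z up, the work surface at z = 0. Lengths are in mm, angles in rad, forces in N, time in s.
With the tool pointing down it reaches from about 350 to 900 mm from the base axis. Payload 7.2 kg.
Tool frame: the origin (TCP) lies midway between the tips of the shut fingers; the grasp point (between the pads) lies 19 mm behind it; z points along the fingers, y is the direction in which the jaws open and shut (so a half turn about z gives the same grasp; the last joint's range is limited). The gripper opens to 85 mm and grips with 20 to 120 N. Pads are 22 mm wide; open, the fingers measure 114 mm over their backs; the gripper's body (76 mm by 85 mm) begins 54 mm behind the grasp point. The pads swing forward as they close: fully open they stand 13 mm farther back than shut.
Start: joints at [-1.305, 0.411, -0.013, 1.596, 0.006, 1.134, -0.082], TCP at [204.782, 590.502, 231.297] pointing down, gripper open.
Joint ranges: [-2.95, 2.95], [-0.29, 1.99], [-1.47, 1.44], [0.14, 2.54], [-1.03, 4.17], [0.13, 1.85], [-2.86, 2.86]. Speed limits (rad/s): [2.39, 2.39, 3.01, 3.01, 3.14, 3.14, 3.14].

## Interface

Orientations are given as a unit quaternion [x, y, z, w].
In Python, from workcell import * gives the robot as it stands. The module is installed in compiled form; this text tells all that it offers.
- The arm moves only by the tool drive_tool, never from a script. Its argument "rows" is a list of rows, each an object of numbers: "x", "y", "z": the shift along the tool's x, y, z as a fraction of full scale; "rx", "ry", "rz": the turn, a rotation vector about the tool's x, y, z as a fraction of full scale; "gripper": the opening in per cent of the stroke, from 0 (shut) to 100 (fully open). In form: [{"x": .., "y": .., "z": .., "rx": .., "ry": .., "rz": .., "gripper": ..}, ...]. A call has 1 to 10 rows; each row shifts and turns the commanded pose from where the row before left it, along the tool's axes as they then stand; what a row does not reach is not made up. Full scale, the value 1, is 0.02 m for a shift and 5 degrees for a turn. A row lasts 1/12 s, in which the tool goes at most 41.7 mm and 7.16 degrees, less where a joint would pass 70% of its speed; a pose out of reach is approached as far as the arm can. A call with a number of a shift or a turn outside -1 to 1 is refused whole. A call with a gripper value outside its range is refused whole. The fingers move at their own pace and stop on an object; the grip force is fixed at half the most. Time passes only in rows, so rows that do not move let the fingers close. It gives the time, the measured TCP pose, the force and the opening at its end, in the units of the state.
- get_obs(): the state, without advancing time (a new reading comes with each control period).
- read_camera(name): name is "side" or "top"; returns a dict with "img" (480x640x3 uint8, red, green, blue), "camera_matrix" (3x3 intrinsics, pixels), "pose" (4x4, takes a point from camera to world coordinates). Camera axes: x right, y down, z forward; pixel columns grow to the right and rows downward; lengths in mm; the calibration is good to about 2 mm. A picture is of the moment at which its call begins. There is no depth.
- hand_in(): hands the job in, once; it reports no verdict.
The state is a dict: "time_s": time; "joint_pos": joint angles; "qd": joint speeds; "joint_torque": joint torques, N m; "eef_pos": TCP position; "tool_rot": TCP orientation; "contact_force": force on the tool from outside, world axes, zero at the start; "wrist_torque": the same for the moment, N m; "gripper_width": opening from 0.0 (shut) to 1.0 (fully open).
Only numpy, scipy, OpenCV 4.12 (cv2) and the standard library are available. Lean on these libraries where they do the work, as an engineer would, in place of code of your own. Each camera call takes 0.05 s, during which the arm holds its last target.

## Working session

There is one attempt and no reset: what is moved stays moved. The work goes in short steps, Python scripts to look and compute and a tool call to move; the robot and the scene stay as the last step left them, time stands still between calls to the robot, and variables do not carry over. Pictures are saved under pics/ and viewed, and the job is handed in when it is done.

Besides the shell and the picture viewer there is one more tool, called after ">>>" as a command line: name --argument value ..., lists and objects as JSON in quotes. drive_tool: Moves the arm, as the interface text tells. Shift numbers are shares of 0.02 m and turn numbers shares of 5 degrees, none past 1 either way. Its arguments: {"type":"object","properties":{"rows":{"type":"array","items":{"type":"object","properties":{"x":{"type":"number"},"y":{"type":"number"},"z":{"type":"number"},"rx":{"type":"number"},"ry":{"type":"number"},"rz":{"type":"number"},"gripper":{"type":"number"}}}}},"required":["rows"]}

```bash
mkdir -p pics
cat > h.py <<'E'
import numpy as np, cv2
from workcell import *
from scipy.spatial.transform import Rotation as R
def snap(n,tag):
    d=read_camera(n); cv2.imwrite(f'pics/{tag}.png',d['img'][:,:,::-1]); np.savez(f'{tag}.npz',**d); return d
def ray(d,u,v):
    K=np.array(d['camera_matrix']);P=np.array(d['pose'])
    r=P[:3,:3]@np.linalg.inv(K)@np.array([u,v,1.]); return P[:3,3],r
def onz(d,u,v,z):
    o,r=ray(d,u,v); return o+r*(z-o[2])/r[2]
def proj(d,p):
    K=np.array(d['camera_matrix']);P=np.array(d['pose'])
    c=P[:3,:3].T@(np.array(p)-P[:3,3]); q=K@c; return q[:2]/q[2]
def two(d1,p1,d2,p2):
    o1,r1=ray(d1,*p1);o2,r2=ray(d2,*p2)
    A=np.stack([r1,-r2],1); s=np.linalg.lstsq(A,o2-o1,rcond=None)[0]
    a=o1+r1*s[0];b=o2+r2*s[1]; return (a+b)/2,np.linalg.norm(a-b)
E
python3 - <<'E'
from h import *
np.set_printoptions(precision=3,suppress=True)
o=get_obs(); print(o)
for n in('top','side'):
    d=snap(n,n+'0'); print(d['camera_matrix'],d['pose'])
E
```

```text
{'time_s': 0.0, 'joint_pos': array([-1.305,  0.412, -0.013,  1.597,  0.006,  1.134, -0.082]), 'qd': array([-0.   ,  0.001,  0.001,  0.001,  0.   , -0.   ,  0.002]), 'joint_torque': array([  0.001, -60.063,   0.682, -29.941,   0.014,   0.011,  -0.   ]), 'eef_pos': array([204.645, 590.   , 230.442]), 'tool_rot': array([ 0.166,  0.986, -0.001, -0.   ]), 'contact_force': array([-1.107, -0.351, -0.825]), 'wrist_torque': array([ 0.025, -0.077,  0.037]), 'gripper_width': 1.0014510139187338}
[[542.777   0.    313.249]
 [  0.    542.777 233.986]
 [  0.      0.      1.   ]] [[  -0.028   -0.983    0.183  272.509]
 [  -1.       0.027   -0.008  -60.487]
 [   0.003   -0.183   -0.983 1362.889]
 [   0.       0.       0.       1.   ]]
[[572.017   0.    324.09 ]
 [  0.    572.017 242.247]
 [  0.      0.      1.   ]] [[ -0.997   0.042  -0.069 599.737]
 [  0.08    0.639  -0.765 907.558]
 [  0.012  -0.768  -0.64  933.744]
 [  0.      0.      0.      1.   ]]
```

View pics/top0.png

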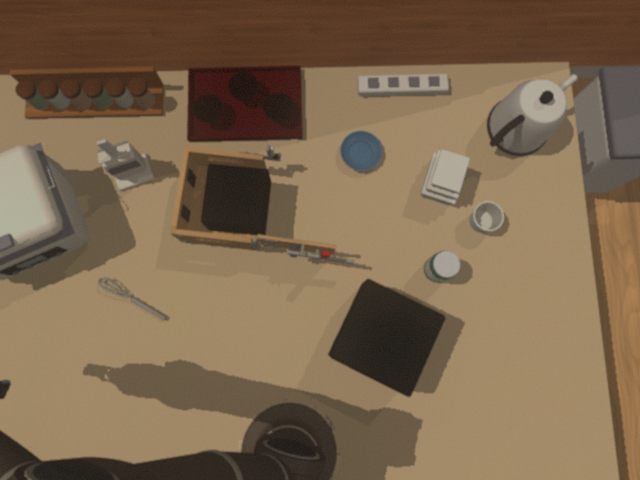

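View pics/side0.png

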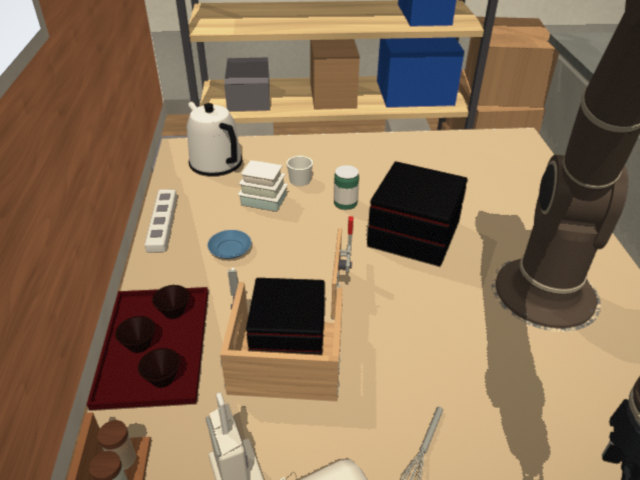

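Run:
```python
import cv2
a=cv2.imread('pics/top0.png')[135:285,160:360]; cv2.imwrite('pics/t0z.png',cv2.resize(a,None,fx=4,fy=4,interpolation=cv2.INTER_CUBIC))
a=cv2.imread('pics/side0.png')[200:410,205:375]; cv2.imwrite('pics/s0z.png',cv2.resize(a,None,fx=2.8,fy=2.8,interpolation=cv2.INTER_CUBIC))
```

```text
(no output)
```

View pics/t0z.png

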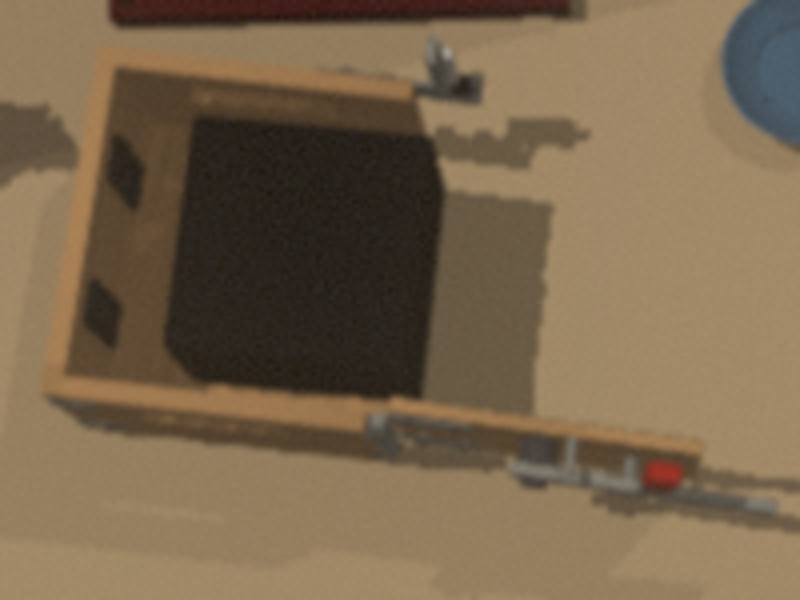

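View pics/s0z.png

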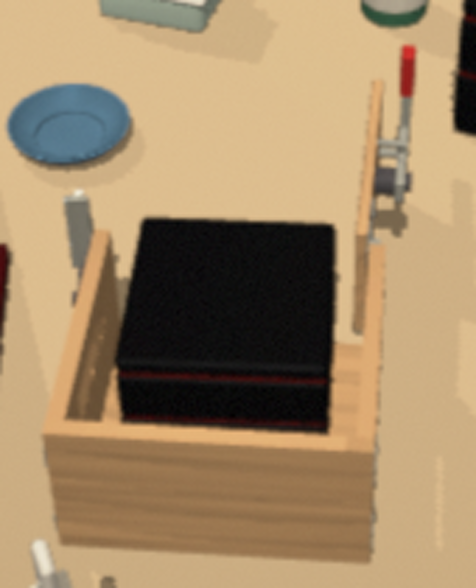

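Run:
```python
from h import *
np.set_printoptions(precision=1,suppress=True)
t=np.load('top0.npz'); s=np.load('side0.npz')
f=lambda x,y:(x/4+160-.375,y/4+135-.375)
g=lambda x,y:(x/2.8+205-.3,y/2.8+200-.3)
for n,p,z in [('backK',(103,50),120),('backH',(48,393),120),('frontKout',(416,82),120),('frontKin',(414,98),120),('frontHin',(390,402),120),('box bl',(195,118),122),('box br',(436,137),122),('box fr',(420,397),122),('boxbh',(167,328),122),('gate free',(702,443),118),('grip',(663,474),170),('horn tip',(434,40),140)]:
    print(n,onz(t,*f(*p),z))
print('side')
for n,p,z in [('backK',(48,432),120),('backH',(377,440),120),('frontK',(108,233),120),('box bK',(120,366),122),('box bH',(328,372),122),('box fK',(145,220),122),('fH',(333,226),122),('horn',(78,195),140)]:
    print(n,onz(s,*g(*p),z))
print(two(t,f(663,474),s,g(408,50)),two(t,f(434,42),s,g(78,195)))
```

```text
backK [723.6 230.6 120. ]
backH [515.  259.4 120. ]
frontKout [698.5  43.2 120. ]
frontKin [688.6  44.5 120. ]
frontHin [504.3  60.5 120. ]
box bl [679.  174.8 122. ]
box br [663.3  31.6 122. ]
box fr [506.4  42.9 122. ]
boxbh [551.4 190.2 122. ]
gate free [ 475.5 -120.3  118. ]
grip [450.2 -95.5 170. ]
horn tip [717.3  30.7 140. ]
side
backK [720.1 235.  120. ]
backH [510.2 256.4 120. ]
frontK [686.9  53.2 120. ]
box bK [675.2 184.  122. ]
box bH [537.2 198.9 122. ]
box fK [660.   43.3 122. ]
fH [522.7  59.  122. ]
horn [707.7  32.5 140. ]
(array([451.1, -95.7, 162.9]), np.float64(0.17574146524214854)) (array([711.5,  31.2, 140.8]), np.float64(8.160174430429098))
```

Run:
```python
from h import *
for n,(y0,y1,x0,x1),k in [('top',(140,265,165,350),4),('side',(270,400,215,350),4)]:
    im=cv2.imread(f'pics/{n}0.png')[y0:y1,x0:x1]
    h=cv2.cvtColor(im,cv2.COLOR_BGR2HSV)
    o=np.hstack([h[:,:,1],]) 
    v=h[:,:,2]
    o=cv2.resize(np.vstack([o]),None,fx=k,fy=k,interpolation=cv2.INTER_CUBIC)
    cv2.imwrite(f'pics/{n}0sat.png',o)
```

```text
(no output)
```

View pics/top0sat.png

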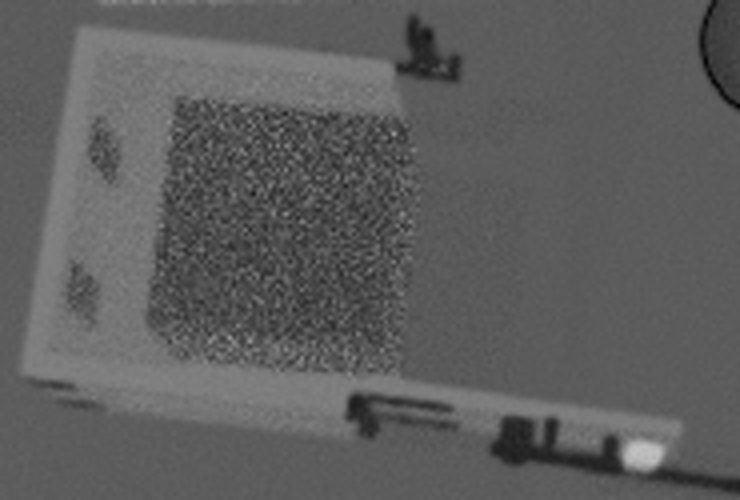

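View pics/side0sat.png

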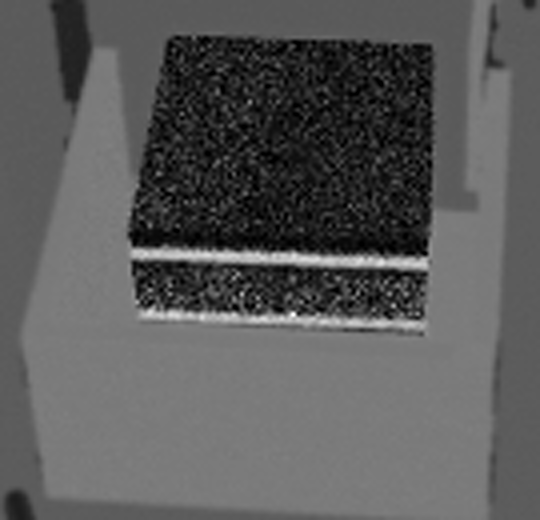

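```bash
cat > fit.py <<'E'
from h import *
np.set_printoptions(precision=1,suppress=True)
def sat(n):
    im=cv2.imread(f'pics/{n}.png'); h=cv2.cvtColor(im,cv2.COLOR_BGR2HSV)[:,:,1].astype(float); return cv2.GaussianBlur(h,(0,0),0.8)
def cross(prof,thr=None,up=True):
    if thr is None: thr=(np.median(prof[:4])+np.median(prof[-4:]))/2
    i=np.where((prof[:-1]<thr)&(prof[1:]>=thr))[0] if up else np.where((prof[:-1]>=thr)&(prof[1:]<thr))[0]
    if len(i)==0: return None
    i=i[0]; return i+(thr-prof[i])/(prof[i+1]-prof[i])
def lin(P):
    P=np.array(P,float); vx,vy,x,y=cv2.fitLine(P.astype(np.float32),cv2.DIST_HUBER,0,.01,.01).ravel()
    d=(P-[x,y])@[-vy,vx]; return np.array([x,y]),np.array([vx,vy]),d.std(),len(P)
E
python3 - <<'E'
from fit import *
S=sat('top0'); t=np.load('top0.npz'); s=np.load('side0.npz')
print(np.median(S[200:240,150:168]),S[140:156,220],S[190,165:190])
P=[]
for c in range(192,258):
    r0=int(147+(c-186)*0.105)-7
    q=cross(S[r0:r0+11,c],110)
    if q is not None:P.append((c,r0+q))
K=lin(P)
P=[]
for r in range(155,228):
    c0=int(185-(r-148)*0.16)-7
    q=cross(S[r,c0:c0+12],110)
    if q is not None:P.append((c0+q,r))
B=lin(P)
print(K,B)
def wl(d,L,z):
    a=onz(d,*(L[0]-L[1]*30),z);b=onz(d,*(L[0]+L[1]*30),z); v=(b-a)[:2]; return a[:2],np.degrees(np.arctan2(v[1],v[0]))
print('top K,B',wl(t,K,120),wl(t,B,120))
S2=sat('side0')
# side K outer line: from (220,353) to (238,283)
P=[]
for r in range(288,350):
    c0=int(220+(353-r)*18/70)-7
    q=cross(S2[r,c0:c0+12],(np.median(S2[r,c0:c0+3])+np.median(S2[r,c0+11:c0+14]))/2)
    if q is not None:P.append((c0+q,r))
K2=lin(P);P=[]
for r in range(290,352):
    c0=int(342-(r-287)*4/70)-6
    q=cross(S2[r,c0:c0+12],(np.median(S2[r,c0:c0+3])+np.median(S2[r,c0+9:c0+12]))/2,False)
    if q is not None:P.append((c0+q,r))
H2=lin(P)
print(K2,H2); print('side K,H',wl(s,K2,120),wl(s,H2,120))
E
```

```text
92.17364761090244 [119.5 100.3  93.2  92.   91.3  91.1  91.7  92.9  94.9 100.6 111.2 121.4
 126.6 127.3 126.4 124.6] [ 91.1  91.4  91.2  91.2  91.6  91.7  91.   91.4  92.7  93.1  95.4 102.5
 114.  123.9 127.9 127.4 126.  123.1 119.8 118.1 116.9 115.4 117.  117.3
 118.3]
(array([212.9, 149.1], dtype=float32), array([1. , 0.1], dtype=float32), np.float64(0.0959795907550487), 66) (array([176.5, 191. ], dtype=float32), array([ 0.2, -1. ], dtype=float32), np.float64(0.07463710295667764), 73)
top K,B (array([727.5, 236.1]), np.float64(-98.49839060131934)) (array([544.3, 260.3]), np.float64(-8.22123494507678))
(array([228.8, 318.5], dtype=float32), array([ 0.3, -1. ], dtype=float32), np.float64(0.11931313588262554), 62) (array([340.6, 323.7], dtype=float32), array([ 0.1, -1. ], dtype=float32), np.float64(0.12519081631261755), 62)
side K,H (array([722.1, 220. ]), np.float64(-98.44425724729636)) (array([509.8, 249.2]), np.float64(-98.0595728852388))
```

```bash
cat > plan.py <<'E'
from h import *
import json
yaw=np.radians(81.6)
xc=np.array([np.cos(yaw),np.sin(yaw),0]);yc=np.array([-np.sin(yaw),np.cos(yaw),0]);zc=np.array([0,0,1.])
O=246.5*xc-576*yc
C=np.stack([xc,yc,zc],1)
def W(x,y,z): return O+C@np.array([x,y,z])
def Cf(p): return C.T@(np.array(p)-O)
def down(ang): # tool pose pointing down with tool y at angle ang (deg, world)
    a=np.radians(ang); y=np.array([np.cos(a),np.sin(a),0]); z=np.array([0,0,-1.]); return np.stack([np.cross(y,z),y,z],1)
def grip(th,ph,s=0): # grip centre & axes: s=mm along grip upward
    al=70*np.cos(ph)-(58+s)*np.sin(ph)+95; up=92+70*np.sin(ph)+(58+s)*np.cos(ph)
    e=-np.cos(th)*yc-np.sin(th)*xc; n=-np.cos(th)*xc+np.sin(th)*yc   # e along gate to free end, n outward
    H=W(-106,99,0)
    return H+e*al+n*14+zc*up, e, n
def gpose(th,ph,s=0): # TCP pose grasping
    g,e,n=grip(th,ph,s)
    d=-(zc*np.cos(ph)-e*np.sin(ph)) # tool z (down along grip)
    y=n; x=np.cross(y,d); Rm=np.stack([x,y,d],1)
    return g+d*19,Rm
def rows(p0,R0,p1,R1,n,grip,out=True):
    rv=R.from_matrix(R0.T@R1).as_rotvec()/n; dp=(np.array(p1)-p0)/n; L=[]; Rk=R0.copy()
    for k in range(n):
        t=Rk.T@dp/20; r=np.degrees(rv)/5
        L.append({**{a:round(float(v),3) for a,v in zip('xyz',t) if abs(v)>5e-4},**{a:round(float(v),3) for a,v in zip(('rx','ry','rz'),r) if abs(v)>1e-3},'gripper':grip}); Rk=Rk@R.from_rotvec(rv).as_matrix()
    m=max(abs(v) for l in L for k,v in l.items() if k!='gripper')
    if out:
        print('max',m)
        for i in range(0,n,10): print(json.dumps(L[i:i+10]).replace('"gripper"','"gripper"'))
    return L
def cur():
    o=get_obs(); return o['eef_pos'],R.from_quat(o['tool_rot']).as_matrix(),o
E
python3 - <<'E'
from plan import *
p,Rm,o=cur()
t=W(-165,0,231); print(p,t)
rows(p,Rm,t,down(-8.4),36,100)
E
```

```text
[204.64563073 590.06605429 230.52961115] [581.72663061  -3.51812932 231.        ]
max 0.977
[{"x": -0.765, "y": -0.607, "rz": 0.44, "gripper": 100}, {"x": -0.788, "y": -0.578, "rz": 0.44, "gripper": 100}, {"x": -0.809, "y": -0.547, "rz": 0.44, "gripper": 100}, {"x": -0.83, "y": -0.515, "rz": 0.44, "gripper": 100}, {"x": -0.849, "y": -0.483, "rz": 0.44, "gripper": 100}, {"x": -0.867, "y": -0.45, "rz": 0.44, "gripper": 100}, {"x": -0.883, "y": -0.416, "rz": 0.44, "gripper": 100}, {"x": -0.899, "y": -0.382, "rz": 0.44, "gripper": 100}, {"x": -0.913, "y": -0.347, "rz": 0.44, "gripper": 100}, {"x": -0.926, "y": -0.312, "rz": 0.44, "gripper": 100}]
[{"x": -0.937, "y": -0.276, "rz": 0.44, "gripper": 100}, {"x": -0.947, "y": -0.24, "rz": 0.44, "gripper": 100}, {"x": -0.955, "y": -0.203, "rz": 0.44, "gripper": 100}, {"x": -0.962, "y": -0.167, "rz": 0.44, "gripper": 100}, {"x": -0.968, "y": -0.13, "rz": 0.44, "gripper": 100}, {"x": -0.972, "y": -0.092, "rz": 0.44, "gripper": 100}, {"x": -0.975, "y": -0.055, "rz": 0.44, "gripper": 100}, {"x": -0.977, "y": -0.017, "rz": 0.44, "gripper": 100}, {"
[... 453 characters left out ...]
0.44, "gripper": 100}, {"x": -0.925, "y": 0.315, "z": -0.001, "rz": 0.44, "gripper": 100}, {"x": -0.912, "y": 0.35, "z": -0.001, "rz": 0.44, "gripper": 100}, {"x": -0.898, "y": 0.385, "z": -0.001, "rz": 0.44, "gripper": 100}, {"x": -0.882, "y": 0.419, "z": -0.001, "rz": 0.44, "gripper": 100}]
[{"x": -0.865, "y": 0.453, "z": -0.001, "rz": 0.44, "gripper": 100}, {"x": -0.847, "y": 0.486, "z": -0.001, "rz": 0.44, "gripper": 100}, {"x": -0.828, "y": 0.518, "z": -0.001, "rz": 0.44, "gripper": 100}, {"x": -0.808, "y": 0.549, "z": -0.001, "rz": 0.44, "gripper": 100}, {"x": -0.786, "y": 0.58, "z": -0.001, "rz": 0.44, "gripper": 100}, {"x": -0.763, "y": 0.61, "z": -0.001, "rz": 0.44, "gripper": 100}]
```

>>> drive_tool --rows '[{"x":-0.77,"y":-0.61,"rz":0.44,"gripper":100},{"x":-0.79,"y":-0.58,"rz":0.44,"gripper":100},{"x":-0.81,"y":-0.55,"rz":0.44,"gripper":100},{"x":-0.83,"y":-0.52,"rz":0.44,"gripper":100},{"x":-0.85,"y":-0.48,"rz":0.44,"gripper":100},{"x":-0.87,"y":-0.45,"rz":0.44,"gripper":100},{"x":-0.88,"y":-0.42,"rz":0.44,"gripper":100},{"x":-0.9,"y":-0.38,"rz":0.44,"gripper":100},{"x":-0.91,"y":-0.35,"rz":0.44,"gripper":100},{"x":-0.93,"y":-0.31,"rz":0.44,"gripper":100}]'

```text
$.rows[0]: bad value
```

>>> drive_tool --rows '[{"x":-0.94,"y":-0.28,"rz":0.44,"gripper":100},{"x":-0.95,"y":-0.24,"rz":0.44,"gripper":100},{"x":-0.96,"y":-0.2,"rz":0.44,"gripper":100},{"x":-0.96,"y":-0.17,"rz":0.44,"gripper":100},{"x":-0.97,"y":-0.13,"rz":0.44,"gripper":100},{"x":-0.97,"y":-0.09,"rz":0.44,"gripper":100},{"x":-0.98,"y":-0.06,"rz":0.44,"gripper":100},{"x":-0.98,"y":-0.02,"rz":0.44,"gripper":100},{"x":-0.98,"y":0.02,"rz":0.44,"gripper":100},{"x":-0.98,"y":0.06,"rz":0.44,"gripper":100}]'

```text
$.rows[0]: bad value
```

>>> drive_tool --rows '[{"x":-0.97,"y":0.1,"rz":0.44,"gripper":100},{"x":-0.97,"y":0.13,"rz":0.44,"gripper":100},{"x":-0.96,"y":0.17,"rz":0.44,"gripper":100},{"x":-0.96,"y":0.21,"rz":0.44,"gripper":100},{"x":-0.95,"y":0.24,"rz":0.44,"gripper":100},{"x":-0.94,"y":0.28,"rz":0.44,"gripper":100},{"x":-0.93,"y":0.32,"rz":0.44,"gripper":100},{"x":-0.91,"y":0.35,"rz":0.44,"gripper":100},{"x":-0.9,"y":0.39,"rz":0.44,"gripper":100},{"x":-0.88,"y":0.42,"rz":0.44,"gripper":100}]'

```text
$.rows[0]: bad value
```

>>> drive_tool --rows '[{"x":-0.87,"y":0.45,"rz":0.44,"gripper":100},{"x":-0.85,"y":0.49,"rz":0.44,"gripper":100},{"x":-0.83,"y":0.52,"rz":0.44,"gripper":100},{"x":-0.81,"y":0.55,"rz":0.44,"gripper":100},{"x":-0.79,"y":0.58,"rz":0.44,"gripper":100},{"x":-0.76,"y":0.61,"rz":0.44,"gripper":100},{"gripper":100},{"gripper":100}]'

```text
$.rows[0]: bad value
```

>>> drive_tool --rows '[{"x":-0.77,"y":-0.61,"z":0,"rx":0,"ry":0,"rz":0.44,"gripper":100}]'

```text
time_s: 0.18
eef_pos: [212.1, 576.0, 230.4]
tool_rot: [0.183, 0.983, 0.0, -0.001]
contact_force: [-0.2, 0.2, 0.0]
gripper_width: 1.0
```

>>> drive_tool --rows '[{"x":-0.79,"y":-0.58,"z":0,"rx":0,"ry":0,"rz":0.44,"gripper":100},{"x":-0.81,"y":-0.55,"z":0,"rx":0,"ry":0,"rz":0.44,"gripper":100},{"x":-0.83,"y":-0.52,"z":0,"rx":0,"ry":0,"rz":0.44,"gripper":100},{"x":-0.85,"y":-0.48,"z":0,"rx":0,"ry":0,"rz":0.44,"gripper":100},{"x":-0.87,"y":-0.45,"z":0,"rx":0,"ry":0,"rz":0.44,"gripper":100},{"x":-0.88,"y":-0.42,"z":0,"rx":0,"ry":0,"rz":0.44,"gripper":100},{"x":-0.9,"y":-0.38,"z":0,"rx":0,"ry":0,"rz":0.44,"gripper":100},{"x":-0.91,"y":-0.35,"z":0,"rx":0,"ry":0,"rz":0.44,"gripper":100},{"x":-0.93,"y":-0.31,"z":0,"rx":0,"ry":0,"rz":0.44,"gripper":100}]'

```text
time_s: 0.93
eef_pos: [310.6, 423.7, 231.3]
tool_rot: [0.353, 0.936, 0.0, -0.0]
contact_force: [0.9, -0.5, 1.0]
gripper_width: 0.996
```

>>> drive_tool --rows '[{"x":-0.94,"y":-0.28,"z":0,"rx":0,"ry":0,"rz":0.44,"gripper":100},{"x":-0.95,"y":-0.24,"z":0,"rx":0,"ry":0,"rz":0.44,"gripper":100},{"x":-0.96,"y":-0.2,"z":0,"rx":0,"ry":0,"rz":0.44,"gripper":100},{"x":-0.96,"y":-0.17,"z":0,"rx":0,"ry":0,"rz":0.44,"gripper":100},{"x":-0.97,"y":-0.13,"z":0,"rx":0,"ry":0,"rz":0.44,"gripper":100},{"x":-0.97,"y":-0.09,"z":0,"rx":0,"ry":0,"rz":0.44,"gripper":100},{"x":-0.98,"y":-0.06,"z":0,"rx":0,"ry":0,"rz":0.44,"gripper":100},{"x":-0.98,"y":-0.02,"z":0,"rx":0,"ry":0,"rz":0.44,"gripper":100},{"x":-0.98,"y":0.02,"z":0,"rx":0,"ry":0,"rz":0.44,"gripper":100},{"x":-0.98,"y":0.06,"z":0,"rx":0,"ry":0,"rz":0.44,"gripper":100}]'

```text
time_s: 1.77
eef_pos: [415.7, 258.3, 231.3]
tool_rot: [0.525, 0.851, 0.0, 0.0]
contact_force: [0.1, 0.0, -0.3]
gripper_width: 1.001
```

>>> drive_tool --rows '[{"x":-0.97,"y":0.1,"z":0,"rx":0,"ry":0,"rz":0.44,"gripper":100},{"x":-0.97,"y":0.13,"z":0,"rx":0,"ry":0,"rz":0.44,"gripper":100},{"x":-0.96,"y":0.17,"z":0,"rx":0,"ry":0,"rz":0.44,"gripper":100},{"x":-0.96,"y":0.21,"z":0,"rx":0,"ry":0,"rz":0.44,"gripper":100},{"x":-0.95,"y":0.24,"z":0,"rx":0,"ry":0,"rz":0.44,"gripper":100},{"x":-0.94,"y":0.28,"z":0,"rx":0,"ry":0,"rz":0.44,"gripper":100},{"x":-0.93,"y":0.32,"z":0,"rx":0,"ry":0,"rz":0.44,"gripper":100},{"x":-0.91,"y":0.35,"z":0,"rx":0,"ry":0,"rz":0.44,"gripper":100},{"x":-0.9,"y":0.39,"z":0,"rx":0,"ry":0,"rz":0.44,"gripper":100},{"x":-0.88,"y":0.42,"z":0,"rx":0,"ry":0,"rz":0.44,"gripper":100}]'

```text
time_s: 2.6
eef_pos: [520.8, 93.1, 231.3]
tool_rot: [0.678, 0.735, -0.0, 0.0]
contact_force: [0.6, 0.1, 0.6]
gripper_width: 1.003
```

>>> drive_tool --rows '[{"x":-0.87,"y":0.45,"z":0,"rx":0,"ry":0,"rz":0.44,"gripper":100},{"x":-0.85,"y":0.49,"z":0,"rx":0,"ry":0,"rz":0.44,"gripper":100},{"x":-0.83,"y":0.52,"z":0,"rx":0,"ry":0,"rz":0.44,"gripper":100},{"x":-0.81,"y":0.55,"z":0,"rx":0,"ry":0,"rz":0.44,"gripper":100},{"x":-0.79,"y":0.58,"z":0,"rx":0,"ry":0,"rz":0.44,"gripper":100},{"x":-0.76,"y":0.61,"z":0,"rx":0,"ry":0,"rz":0.44,"gripper":100},{"x":0,"y":0,"z":0,"rx":0,"ry":0,"rz":0,"gripper":100}]'

```text
time_s: 3.18
eef_pos: [584.6, -9.4, 231.3]
tool_rot: [0.759, 0.651, -0.0, 0.001]
contact_force: [-0.4, -0.5, -0.0]
gripper_width: 1.005
```

Run:
```python
from plan import *
np.set_printoptions(precision=3,suppress=True)
p,Rm,o=cur(); print(o['time_s'],p,Cf(p),Rm,o['joint_pos'],o['contact_force'])
```

```text
3.1833 [584.555  -9.355 231.319] [-170.361   -3.65   231.319] [[ 0.153  0.988  0.001]
 [ 0.988 -0.153 -0.003]
 [-0.003  0.002 -1.   ]] [-0.485  0.37   0.552  1.727 -0.211  1.103 -0.021] [-0.376 -0.532 -0.019]
```

>>> drive_tool --rows '[{"x":0,"y":-0.09,"z":0.95,"rx":0,"ry":0,"rz":0,"gripper":100},{"x":0,"y":-0.09,"z":0.95,"rx":0,"ry":0,"rz":0,"gripper":100},{"x":0,"y":0,"z":0.95,"rx":0,"ry":0,"rz":-0.1,"gripper":100},{"x":0,"y":0,"z":0.95,"rx":0,"ry":0,"rz":0,"gripper":100},{"x":0,"y":0,"z":0.95,"rx":0,"ry":0,"rz":0,"gripper":100},{"x":0,"y":0,"z":0.95,"rx":0,"ry":0,"rz":0,"gripper":100},{"x":0,"y":0,"z":0.95,"rx":0,"ry":0,"rz":0,"gripper":100},{"x":0,"y":0,"z":0.95,"rx":0,"ry":0,"rz":0,"gripper":100},{"x":0,"y":0,"z":0.95,"rx":0,"ry":0,"rz":0,"gripper":100},{"x":0,"y":0,"z":0,"rx":0,"ry":0,"rz":0,"gripper":100}]'

```text
time_s: 4.02
eef_pos: [577.1, -3.8, 56.9]
tool_rot: [0.754, 0.657, -0.002, -0.002]
contact_force: [-0.5, 0.6, -0.3]
gripper_width: 1.002
```

>>> drive_tool --rows '[{"x":0.5,"y":0,"z":0,"rx":0,"ry":0,"rz":0,"gripper":100},{"x":0.5,"y":0,"z":0,"rx":0,"ry":0,"rz":0,"gripper":100},{"x":0.5,"y":0,"z":0,"rx":0,"ry":0,"rz":0,"gripper":100},{"x":0,"y":0,"z":0,"rx":0,"ry":0,"rz":0,"gripper":100}]'

```text
time_s: 4.35
eef_pos: [584.7, 29.6, 61.3]
tool_rot: [0.753, 0.659, 0.001, 0.0]
contact_force: [0.6, 0.3, -0.3]
gripper_width: 0.997
```

Run:
```python
from plan import *
np.set_printoptions(precision=3,suppress=True)
p,Rm,o=cur(); print(o['time_s'],p,Cf(p),Rm,o['contact_force'])
snap('side','side1')
a=cv2.imread('pics/side1.png')[180:410,185:405]; cv2.imwrite('pics/s1z.png',cv2.resize(a,None,fx=2.5,fy=2.5,interpolation=cv2.INTER_CUBIC))
```

```text
4.35 [584.678  29.632  61.331] [-131.775    1.923   61.331] [[ 0.133  0.991  0.002]
 [ 0.991 -0.133  0.002]
 [ 0.002  0.002 -1.   ]] [ 0.553  0.293 -0.298]
```

View pics/s1z.png

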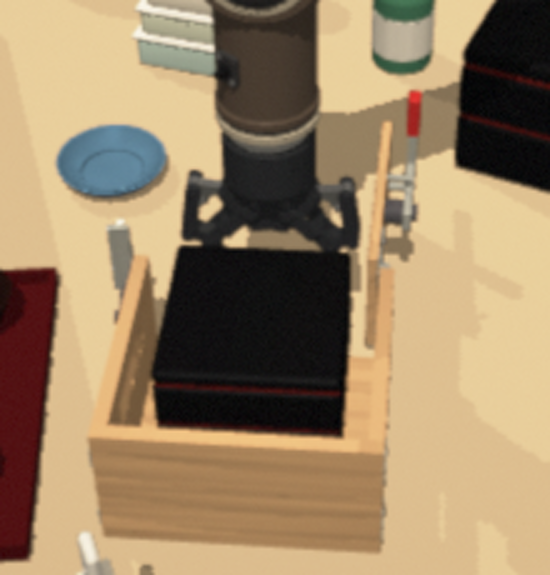

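>>> drive_tool --rows '[{"x":0.2,"y":0,"z":0,"rx":0,"ry":0,"rz":0,"gripper":100},{"x":0.2,"y":0,"z":0,"rx":0,"ry":0,"rz":0,"gripper":100},{"x":0.2,"y":0,"z":0,"rx":0,"ry":0,"rz":0,"gripper":100},{"x":0.2,"y":0,"z":0,"rx":0,"ry":0,"rz":0,"gripper":100}]'

```text
time_s: 4.73
eef_pos: [585.9, 40.4, 60.7]
tool_rot: [0.754, 0.657, -0.0, 0.001]
contact_force: [0.1, -5.7, 2.2]
gripper_width: 0.999
```

>>> drive_tool --rows '[{"x":0.2,"y":0,"z":0,"rx":0,"ry":0,"rz":0,"gripper":100},{"x":0.2,"y":0,"z":0,"rx":0,"ry":0,"rz":0,"gripper":100},{"x":0.2,"y":0,"z":0,"rx":0,"ry":0,"rz":0,"gripper":100}]'

```text
time_s: 4.98
eef_pos: [587.5, 52.2, 60.7]
tool_rot: [0.754, 0.656, -0.0, 0.001]
contact_force: [-0.1, -4.9, 2.3]
gripper_width: 0.999
```

>>> drive_tool --rows '[{"x":0.2,"y":0,"z":0,"rx":0,"ry":0,"rz":0,"gripper":100},{"x":0.2,"y":0,"z":0,"rx":0,"ry":0,"rz":0,"gripper":100}]'

```text
time_s: 5.15
eef_pos: [588.7, 60.2, 60.7]
tool_rot: [0.754, 0.656, -0.0, 0.001]
contact_force: [-0.9, -6.3, 1.7]
gripper_width: 0.995
```

>>> drive_tool --rows '[{"x":0.15,"y":0,"z":0,"rx":0,"ry":0,"rz":0,"gripper":100},{"x":0.15,"y":0,"z":0,"rx":0,"ry":0,"rz":0,"gripper":100}]'

```text
time_s: 5.32
eef_pos: [589.4, 66.4, 60.6]
tool_rot: [0.754, 0.657, -0.0, 0.001]
contact_force: [-0.2, -6.3, 1.7]
gripper_width: 0.995
```

>>> drive_tool --rows '[{"x":0.1,"y":0,"z":0,"rx":0,"ry":0,"rz":0,"gripper":100},{"x":0.1,"y":0,"z":0,"rx":0,"ry":0,"rz":0,"gripper":100}]'

```text
time_s: 5.48
eef_pos: [590.0, 70.5, 60.6]
tool_rot: [0.754, 0.657, -0.0, 0.0]
contact_force: [-0.3, -5.7, 2.3]
gripper_width: 0.999
```

>>> drive_tool --rows '[{"x":0.1,"y":0,"z":0,"rx":0,"ry":0,"rz":0,"gripper":100}]'

```text
time_s: 5.57
eef_pos: [590.2, 72.5, 60.6]
tool_rot: [0.754, 0.657, -0.0, 0.0]
contact_force: [-0.6, -5.1, 1.4]
gripper_width: 1.002
```

Run:
```python
from plan import *
np.set_printoptions(precision=3,suppress=True)
p,Rm,o=cur(); print(o['time_s'],p,Cf(p),Rm,o['contact_force'])
for n in('side','top'):snap(n,n+'2')
a=cv2.imread('pics/side2.png')[180:410,185:405]; cv2.imwrite('pics/s2z.png',cv2.resize(a,None,fx=2.5,fy=2.5,interpolation=cv2.INTER_CUBIC))
```

```text
5.5667 [590.206  72.463  60.559] [-88.595   2.711  60.559] [[ 0.138  0.99   0.   ]
 [ 0.99  -0.138 -0.001]
 [-0.001  0.    -1.   ]] [-0.624 -5.134  1.445]
```

View pics/s2z.png

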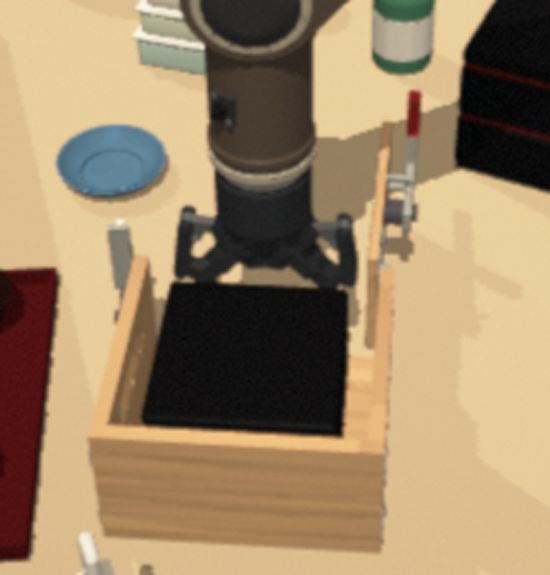

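>>> drive_tool --rows '[{"x":0.1,"y":0,"z":0,"rx":0,"ry":0,"rz":0,"gripper":100}]'

```text
time_s: 5.75
eef_pos: [590.3, 74.3, 60.5]
tool_rot: [0.754, 0.657, -0.0, 0.0]
contact_force: [-1.4, -7.3, 4.2]
gripper_width: 0.999
```

>>> drive_tool --rows '[{"x":0.08,"y":0,"z":0,"rx":0,"ry":0,"rz":0,"gripper":100}]'

```text
time_s: 5.83
eef_pos: [590.3, 75.0, 60.4]
tool_rot: [0.754, 0.656, -0.001, 0.001]
contact_force: [-3.2, -11.4, 3.7]
gripper_width: 1.002
```

>>> drive_tool --rows '[{"x":0.06,"y":0,"z":0,"rx":0,"ry":0,"rz":0,"gripper":100}]'

```text
time_s: 5.92
eef_pos: [590.2, 75.3, 60.4]
tool_rot: [0.755, 0.656, -0.001, 0.001]
contact_force: [-3.2, -12.5, 4.3]
gripper_width: 1.002
```

>>> drive_tool --rows '[{"x":-0.3,"y":0,"z":0,"rx":0,"ry":0,"rz":0,"gripper":100},{"x":-1,"y":0,"z":0,"rx":0,"ry":0,"rz":0,"gripper":100},{"x":-1,"y":0,"z":0,"rx":0,"ry":0,"rz":0,"gripper":100},{"x":-1,"y":0,"z":-1,"rx":0,"ry":0,"rz":0,"gripper":100},{"x":-1,"y":0,"z":-1,"rx":0,"ry":0,"rz":0,"gripper":100},{"x":-1,"y":0,"z":-1,"rx":0,"ry":0,"rz":0,"gripper":100},{"x":0,"y":0,"z":-1,"rx":0,"ry":0,"rz":0,"gripper":100},{"x":0,"y":0,"z":-1,"rx":0,"ry":0,"rz":0,"gripper":100}]'

```text
time_s: 6.58
eef_pos: [576.1, -27.5, 161.4]
tool_rot: [0.754, 0.656, 0.0, -0.0]
contact_force: [0.1, 2.0, 0.4]
gripper_width: 0.998
```

Run:
```python
from plan import *
np.set_printoptions(precision=3,suppress=True)
p,Rm,o=cur(); print(o['time_s'],p,Cf(p),o['contact_force'])
for n in('side','top'):snap(n,n+'3')
a=cv2.imread('pics/side3.png')[180:410,185:405]; cv2.imwrite('pics/s3z.png',cv2.resize(a,None,fx=2.5,fy=2.5,interpolation=cv2.INTER_CUBIC))
a=cv2.imread('pics/top3.png')[135:285,160:360]; cv2.imwrite('pics/t3z.png',cv2.resize(a,None,fx=4,fy=4,interpolation=cv2.INTER_CUBIC))
```

```text
6.5833 [576.087 -27.549 161.359] [-189.597    2.069  161.359] [0.118 2.039 0.423]
```

View pics/s3z.png

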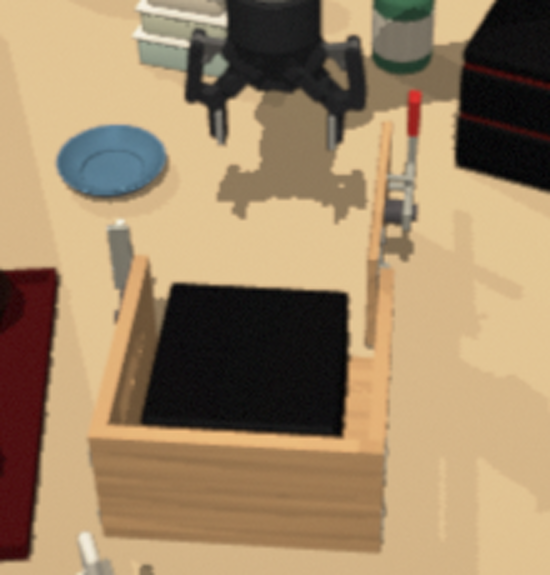

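View pics/t3z.png

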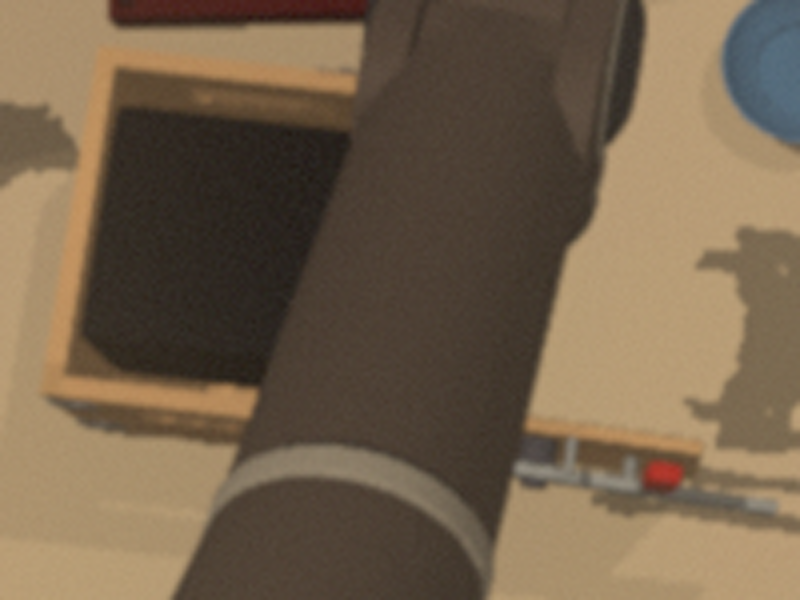

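Run:
```python
from fit import *
from plan import *
s=np.load('side3.npz')
im=cv2.imread('pics/side3.png'); g=cv2.GaussianBlur(cv2.cvtColor(im,cv2.COLOR_BGR2GRAY).astype(float),(0,0),.7)
def edge(c0,c1,ra,rb,la,up):
    P=[]
    for c in range(c0,c1):
        r0=int(ra+(rb-ra)*(c-c0)/(c1-c0))-6
        q=cross(g[r0:r0+13,c],None,up)
        if q is not None:P.append((c,r0+q))
    L=lin(P); a=L[0]-L[1]*30;b=L[0]+L[1]*30
    A=Cf(onz(s,*a,la));B=Cf(onz(s,*b,la)); print(L[2:],A,B,np.degrees(np.arctan2(B[0]-A[0],B[1]-A[1])))
edge(258,318,293.5,296.5,122,False) # front edge
edge(248,318,349,353,122,True)  # back edge
edge(230,330,356,360,120,True)
print(g[340:362,280].round())
```

```text
(np.float64(0.07244926989170865), 60) [-65.6 -29.7 122. ] [-66.2  90.2 122. ] -0.27590354007220214
(np.float64(0.06315518052279213), 70) [ 81. -48. 122.] [ 80.5  60.3 122. ] -0.25535165843270774
(np.float64(0.14852743912734528), 92) [ 81.  -59.1 120. ] [ 80.   49.5 120. ] -0.5323256912269471
[ 15.  14.  14.  15.  16.  16.  15.  15.  18.  23.  25.  42.  93. 153.
 185. 193. 192. 182. 160. 140. 132. 131.]
```

```bash
sed -i 's/    y=n; x=/    y=-n; x=/' plan.py
python3 - <<'E'
from plan import *
np.set_printoptions(precision=2,suppress=True)
# grip red centroid in both views
C2=[]
for n in('top3','side3'):
    im=cv2.imread(f'pics/{n}.png').astype(int); m=((im[:,:,2]>110)&(im[:,:,1]<70)&(im[:,:,0]<70)).astype(np.uint8)
    k,l,st,ce=cv2.connectedComponentsWithStats(m)
    for i in range(1,k):
        if st[i,4]>20: print(n,st[i],ce[i])
t=np.load('top3.npz')
f=lambda x,y:(x/4+160-.375,y/4+135-.375)
for q in [(118,108),(83,330)]: print('box back top view',Cf(onz(t,*f(*q),122)))
for q in [(115,70),(67,377)]: print('wall in back',Cf(onz(t,*f(*q),120)))
print('exp top',grip(1.587,-.08,20)[0],'centre',grip(1.587,-.08)[0])
for th in(1.5,1.55,1.587):print(th,gpose(th,-.08,6)[0])
E
```

```text
top3 [321 250  10   7  55] [325.4  252.65]
side3 [348 217   5  17  67] [350.12 224.67]
box back top view [ 72.08 -70.8  122.  ]
box back top view [ 70.71  65.31 122.  ]
wall in back [ 78.2  -94.62 120.  ]
wall in back [ 75.94  93.72 120.  ]
exp top [450.87 -97.17 164.16] centre [451.13 -95.59 144.22]
1.5 [465.7  -97.52 131.26]
1.55 [457.39 -95.97 131.26]
1.587 [451.3  -94.57 131.26]
```

Run:
```python
from plan import *
p,Rm,o=cur()
t,Rt=gpose(1.587,-.08,6)
a=t+[0,0,55]
rows(p,Rm,a,Rt,8,100)
rows(a,Rt,t,Rt,4,100)
```

```text
max 0.728
[{"x": -0.531, "y": -0.728, "z": -0.147, "rx": 0.006, "ry": 0.111, "rz": 0.038, "gripper": 100}, {"x": -0.532, "y": -0.726, "z": -0.152, "rx": 0.006, "ry": 0.111, "rz": 0.038, "gripper": 100}, {"x": -0.533, "y": -0.724, "z": -0.157, "rx": 0.006, "ry": 0.111, "rz": 0.038, "gripper": 100}, {"x": -0.533, "y": -0.723, "z": -0.162, "rx": 0.006, "ry": 0.111, "rz": 0.038, "gripper": 100}, {"x": -0.534, "y": -0.721, "z": -0.167, "rx": 0.006, "ry": 0.111, "rz": 0.038, "gripper": 100}, {"x": -0.535, "y": -0.719, "z": -0.171, "rx": 0.006, "ry": 0.111, "rz": 0.038, "gripper": 100}, {"x": -0.536, "y": -0.718, "z": -0.176, "rx": 0.006, "ry": 0.111, "rz": 0.038, "gripper": 100}, {"x": -0.536, "y": -0.716, "z": -0.181, "rx": 0.006, "ry": 0.111, "rz": 0.038, "gripper": 100}]
max 0.685
[{"x": -0.055, "z": 0.685, "gripper": 100}, {"x": -0.055, "z": 0.685, "gripper": 100}, {"x": -0.055, "z": 0.685, "gripper": 100}, {"x": -0.055, "z": 0.685, "gripper": 100}]
```

>>> drive_tool --rows '[{"x":-0.53,"y":-0.73,"z":-0.3,"rx":0,"ry":0.11,"rz":0.04,"gripper":100},{"x":-0.53,"y":-0.73,"z":-0.3,"rx":0,"ry":0.11,"rz":0.04,"gripper":100},{"x":-0.53,"y":-0.73,"z":-0.3,"rx":0,"ry":0.11,"rz":0.04,"gripper":100},{"x":-0.53,"y":-0.72,"z":-0.2,"rx":0,"ry":0.11,"rz":0.04,"gripper":100},{"x":-0.53,"y":-0.72,"z":-0.1,"rx":0,"ry":0.11,"rz":0.04,"gripper":100},{"x":-0.53,"y":-0.72,"z":0,"rx":0,"ry":0.11,"rz":0.04,"gripper":100},{"x":-0.53,"y":-0.72,"z":0,"rx":0,"ry":0.11,"rz":0.04,"gripper":100},{"x":-0.53,"y":-0.72,"z":0,"rx":0,"ry":0.11,"rz":0.04,"gripper":100},{"x":0,"y":0,"z":0,"rx":0,"ry":0,"rz":0,"gripper":100},{"x":0,"y":0,"z":0,"rx":0,"ry":0,"rz":0,"gripper":100}]'

```text
time_s: 7.52
eef_pos: [448.8, -93.2, 181.3]
tool_rot: [0.762, 0.646, 0.029, -0.026]
contact_force: [0.2, -0.7, 0.4]
gripper_width: 1.006
```

Run:
```python
from plan import *
np.set_printoptions(precision=2,suppress=True)
p,Rm,o=cur()
t,Rt=gpose(1.587,-.08,6)
print(p,t,o['joint_pos'])
rows(p,Rm,t,Rt,4,100)
```

```text
[448.77 -93.22 181.25] [451.3  -94.57 131.26] [-0.34  0.2   0.57  2.07 -0.23  0.92  0.2 ]
max 0.622
[{"x": -0.06, "y": 0.035, "z": 0.622, "rx": -0.003, "ry": 0.006, "rz": -0.006, "gripper": 100}, {"x": -0.06, "y": 0.034, "z": 0.622, "rx": -0.003, "ry": 0.006, "rz": -0.006, "gripper": 100}, {"x": -0.061, "y": 0.034, "z": 0.622, "rx": -0.003, "ry": 0.006, "rz": -0.006, "gripper": 100}, {"x": -0.061, "y": 0.034, "z": 0.622, "rx": -0.003, "ry": 0.006, "rz": -0.006, "gripper": 100}]
```

>>> drive_tool --rows '[{"x":-0.06,"y":0.03,"z":0.62,"rx":0,"ry":0,"rz":0,"gripper":100},{"x":-0.06,"y":0.03,"z":0.62,"rx":0,"ry":0,"rz":0,"gripper":100},{"x":-0.06,"y":0.03,"z":0.62,"rx":0,"ry":0,"rz":0,"gripper":100},{"x":-0.06,"y":0.03,"z":0.62,"rx":0,"ry":0,"rz":0,"gripper":100},{"x":0,"y":0,"z":0,"rx":0,"ry":0,"rz":0,"gripper":100}]'

```text
time_s: 7.93
eef_pos: [451.0, -93.6, 129.5]
tool_rot: [0.762, 0.647, 0.028, -0.026]
contact_force: [-0.7, -0.2, 0.4]
gripper_width: 0.997
```

Run:
```python
from plan import *
np.set_printoptions(precision=2,suppress=True)
p,Rm,o=cur(); print(p,o['contact_force'],o['wrist_torque'])
snap('side','side4')
a=cv2.imread('pics/side4.png')[130:330,230:430]; cv2.imwrite('pics/s4z.png',cv2.resize(a,None,fx=2.9,fy=2.9,interpolation=cv2.INTER_CUBIC))
```

```text
[451.03 -93.61 129.52] [-0.67 -0.16  0.45] [-0.06  0.1  -0.02]
```

View pics/s4z.png

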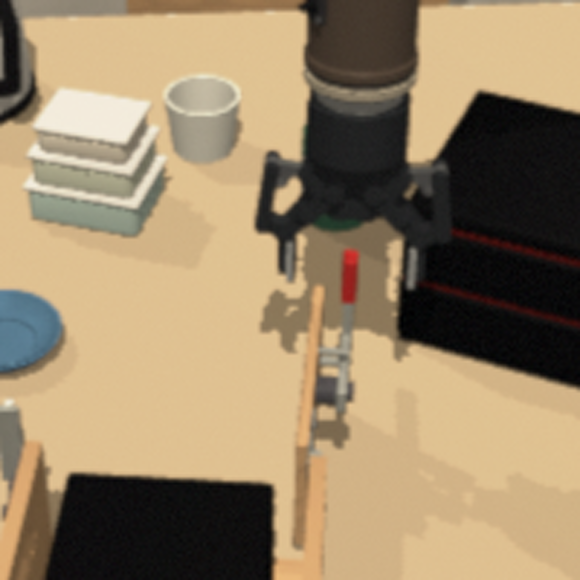

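>>> drive_tool --rows '[{"x":0,"y":0,"z":0,"rx":0,"ry":0,"rz":0,"gripper":0},{"x":0,"y":0,"z":0,"rx":0,"ry":0,"rz":0,"gripper":0},{"x":0,"y":0,"z":0,"rx":0,"ry":0,"rz":0,"gripper":0},{"x":0,"y":0,"z":0,"rx":0,"ry":0,"rz":0,"gripper":0},{"x":0,"y":0,"z":0,"rx":0,"ry":0,"rz":0,"gripper":0},{"x":0,"y":0,"z":0,"rx":0,"ry":0,"rz":0,"gripper":0}]'

```text
time_s: 8.48
eef_pos: [451.5, -94.9, 131.9]
tool_rot: [0.762, 0.646, 0.029, -0.025]
contact_force: [-0.1, 0.2, 0.3]
gripper_width: 0.147
```

>>> drive_tool --rows '[{"x":0,"y":0,"z":0,"rx":0,"ry":0,"rz":0,"gripper":0},{"x":0,"y":0,"z":0,"rx":0,"ry":0,"rz":0,"gripper":0},{"x":0,"y":0,"z":0,"rx":0,"ry":0,"rz":0,"gripper":0},{"x":0,"y":0,"z":0,"rx":0,"ry":0,"rz":0,"gripper":0}]'

```text
time_s: 8.82
eef_pos: [451.7, -95.0, 132.0]
tool_rot: [0.762, 0.646, 0.029, -0.025]
contact_force: [-0.2, 0.2, 5.2]
gripper_width: 0.134
```

```bash
cat >> plan.py <<'E'
def path(wp,n,g=0):
    # wp: list (th,ph) function endpoints, n rows
    L=[]
    (t0,p0),(t1,p1)=wp
    for k in range(n):
        a=gpose(t0+(t1-t0)*k/n,p0+(p1-p0)*k/n,6);b=gpose(t0+(t1-t0)*(k+1)/n,p0+(p1-p0)*(k+1)/n,6)
        tr=a[1].T@(b[0]-a[0])/20; r=np.degrees(R.from_matrix(a[1].T@b[1]).as_rotvec())/5
        print('{'+', '.join(f'"{q}": {v:.2f}' for q,v in zip(['x','y','z','rx','ry','rz'],[*tr,*r]))+f', "gripper": {g}}},')
E
python3 - <<'E'
from plan import *
path([(1.587,-.08),(1.587,.22)],8)
print(); path([(1.587,.22),(.15,.22)],30)
E
```

```text
{"x": 0.09, "y": -0.00, "z": -0.13, "rx": -0.00, "ry": -0.43, "rz": 0.00, "gripper": 0},
{"x": 0.09, "y": -0.00, "z": -0.13, "rx": 0.00, "ry": -0.43, "rz": 0.00, "gripper": 0},
{"x": 0.09, "y": 0.00, "z": -0.13, "rx": -0.00, "ry": -0.43, "rz": -0.00, "gripper": 0},
{"x": 0.09, "y": -0.00, "z": -0.13, "rx": 0.00, "ry": -0.43, "rz": 0.00, "gripper": 0},
{"x": 0.09, "y": -0.00, "z": -0.13, "rx": 0.00, "ry": -0.43, "rz": 0.00, "gripper": 0},
{"x": 0.09, "y": 0.00, "z": -0.13, "rx": -0.00, "ry": -0.43, "rz": -0.00, "gripper": 0},
{"x": 0.09, "y": 0.00, "z": -0.13, "rx": -0.00, "ry": -0.43, "rz": -0.00, "gripper": 0},
{"x": 0.09, "y": -0.00, "z": -0.13, "rx": 0.00, "ry": -0.43, "rz": 0.00, "gripper": 0},

{"x": -0.02, "y": 0.37, "z": 0.01, "rx": -0.12, "ry": 0.00, "rz": -0.54, "gripper": 0},
{"x": -0.02, "y": 0.37, "z": 0.01, "rx": -0.12, "ry": -0.00, "rz": -0.54, "gripper": 0},
{"x": -0.02, "y": 0.37, "z": 0.01, "rx": -0.12, "ry": 0.00, "rz": -0.54, "gripper": 0},
{"x": -0.02, "y": 0.37, "z": 0.01, "rx": -0.12, "ry": -0.00, "rz": -0.54, "gripper": 0},
{"x": -0.02, "y": 0.37, "z": 0.01, "r
[... 1559 characters left out ...]
 -0.02, "y": 0.37, "z": 0.01, "rx": -0.12, "ry": 0.00, "rz": -0.54, "gripper": 0},
{"x": -0.02, "y": 0.37, "z": 0.01, "rx": -0.12, "ry": 0.00, "rz": -0.54, "gripper": 0},
{"x": -0.02, "y": 0.37, "z": 0.01, "rx": -0.12, "ry": -0.00, "rz": -0.54, "gripper": 0},
{"x": -0.02, "y": 0.37, "z": 0.01, "rx": -0.12, "ry": 0.00, "rz": -0.54, "gripper": 0},
{"x": -0.02, "y": 0.37, "z": 0.01, "rx": -0.12, "ry": 0.00, "rz": -0.54, "gripper": 0},
{"x": -0.02, "y": 0.37, "z": 0.01, "rx": -0.12, "ry": -0.00, "rz": -0.54, "gripper": 0},
{"x": -0.02, "y": 0.37, "z": 0.01, "rx": -0.12, "ry": 0.00, "rz": -0.54, "gripper": 0},
{"x": -0.02, "y": 0.37, "z": 0.01, "rx": -0.12, "ry": 0.00, "rz": -0.54, "gripper": 0},
```

>>> drive_tool --rows '[{"x":0.09,"y":0,"z":-0.13,"rx":0,"ry":-0.43,"rz":0,"gripper":0},{"x":0.09,"y":0,"z":-0.13,"rx":0,"ry":-0.43,"rz":0,"gripper":0},{"x":0.09,"y":0,"z":-0.13,"rx":0,"ry":-0.43,"rz":0,"gripper":0},{"x":0.09,"y":0,"z":-0.13,"rx":0,"ry":-0.43,"rz":0,"gripper":0}]'

```text
time_s: 9.15
eef_pos: [452.5, -88.3, 142.4]
tool_rot: [0.763, 0.646, -0.029, 0.024]
contact_force: [0.7, -1.4, 0.6]
gripper_width: 0.135
```

>>> drive_tool --rows '[{"x":0.09,"y":0,"z":-0.13,"rx":0,"ry":-0.43,"rz":0,"gripper":0},{"x":0.09,"y":0,"z":-0.13,"rx":0,"ry":-0.43,"rz":0,"gripper":0},{"x":0.09,"y":0,"z":-0.13,"rx":0,"ry":-0.43,"rz":0,"gripper":0},{"x":0.09,"y":0,"z":-0.13,"rx":0,"ry":-0.43,"rz":0,"gripper":0},{"x":0,"y":0,"z":0,"rx":0,"ry":0,"rz":0,"gripper":0}]'

```text
time_s: 9.57
eef_pos: [454.3, -79.8, 152.0]
tool_rot: [0.757, 0.643, -0.087, 0.073]
contact_force: [-0.7, -3.9, 3.5]
gripper_width: 0.135
```

```bash
cat > est.py <<'E'
from plan import *
from scipy.optimize import least_squares
def est():
    p,Rm,o=cur(); 
    f=lambda q:(lambda a:a[0]-p)(gpose(q[0],q[1],q[2]))
    th=np.arctan2(0,1)
    y=-Rm[:,1]; # n
    c=C.T@y; th0=np.arctan2(c[1],-c[0]); d=C.T@(-Rm[:,2]); e=-np.cos(th0)*yc-np.sin(th0)*xc; ph0=np.arctan2(-(-Rm[:,2]@e),-Rm[2,2])
    r=least_squares(f,[th0,ph0,6]); print('t',o['time_s'],'p',p.round(1),'orient th,ph %.3f %.3f'%(th0,ph0),'pos th,ph,s',r.x.round(3),'F carrier',(C.T@o['contact_force']).round(1),'Fn %.1f Fe %.1f'%(o['contact_force']@y,o['contact_force']@e),'T',o['wrist_torque'].round(2),'w',round(o['gripper_width'],3))
    return o
if __name__=='__main__':
    o=est(); print(o['joint_pos'].round(2))
E
python3 est.py
python3 - <<'E'
from h import *
snap('side','side5')
a=cv2.imread('pics/side5.png')[130:330,230:430]; cv2.imwrite('pics/s5z.png',cv2.resize(a,None,fx=2.9,fy=2.9,interpolation=cv2.INTER_CUBIC))
E
```

```text
t 9.5667 p [454.3 -79.8 152. ] orient th,ph 1.587 0.228 pos th,ph,s [1.583 0.221 6.711] F carrier [-3.9  0.2  3.5] Fn 0.1 Fe 3.9 T [-0.83 -0.12 -0.06] w 0.135
[-0.64  0.28  0.65  2.1   0.07  0.86 -0.22]
```

View pics/s5z.png

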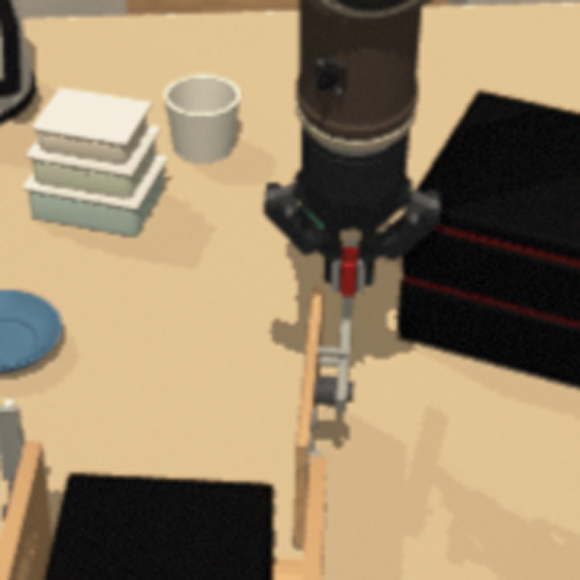

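>>> drive_tool --rows '[{"x":-0.02,"y":0.37,"z":0.01,"rx":-0.12,"ry":0,"rz":-0.54,"gripper":0},{"x":-0.02,"y":0.37,"z":0.01,"rx":-0.12,"ry":0,"rz":-0.54,"gripper":0},{"x":-0.02,"y":0.37,"z":0.01,"rx":-0.12,"ry":0,"rz":-0.54,"gripper":0},{"x":-0.02,"y":0.37,"z":0.01,"rx":-0.12,"ry":0,"rz":-0.54,"gripper":0},{"x":-0.02,"y":0.37,"z":0.01,"rx":-0.12,"ry":0,"rz":-0.54,"gripper":0},{"x":-0.02,"y":0.37,"z":0.01,"rx":-0.12,"ry":0,"rz":-0.54,"gripper":0},{"x":-0.02,"y":0.37,"z":0.01,"rx":-0.12,"ry":0,"rz":-0.54,"gripper":0},{"x":-0.02,"y":0.37,"z":0.01,"rx":-0.12,"ry":0,"rz":-0.54,"gripper":0}]'

```text
time_s: 10.28
eef_pos: [513.4, -84.2, 151.3]
tool_rot: [0.62, 0.777, -0.07, 0.086]
contact_force: [-1.8, -2.7, 9.6]
gripper_width: 0.13
```

```bash
python3 est.py
```

```text
t 10.2833 p [513.4 -84.2 151.3] orient th,ph 1.201 0.223 pos th,ph,s [1.198 0.201 7.295] F carrier [-2.9  1.4  9.6] Fn 2.4 Fe 2.2 T [-0.41  0.25 -0.05] w 0.13
[-0.53  0.32  0.55  2.03  0.07  0.79  0.17]
```

>>> drive_tool --rows '[{"x":-0.02,"y":0.37,"z":-0.04,"rx":-0.12,"ry":0,"rz":-0.54,"gripper":0},{"x":-0.02,"y":0.37,"z":0,"rx":-0.12,"ry":0,"rz":-0.54,"gripper":0},{"x":-0.02,"y":0.37,"z":0,"rx":-0.12,"ry":0,"rz":-0.54,"gripper":0},{"x":-0.02,"y":0.37,"z":0,"rx":-0.12,"ry":0,"rz":-0.54,"gripper":0},{"x":-0.02,"y":0.37,"z":0,"rx":-0.12,"ry":0,"rz":-0.54,"gripper":0},{"x":-0.02,"y":0.37,"z":0,"rx":-0.12,"ry":0,"rz":-0.54,"gripper":0},{"x":-0.02,"y":0.37,"z":0,"rx":-0.12,"ry":0,"rz":-0.54,"gripper":0},{"x":-0.02,"y":0.37,"z":0,"rx":-0.12,"ry":0,"rz":-0.54,"gripper":0}]'

```text
time_s: 10.95
eef_pos: [568.4, -65.1, 151.9]
tool_rot: [0.46, 0.881, -0.054, 0.097]
contact_force: [0.0, -5.6, 0.6]
gripper_width: 0.134
```

```bash
python3 est.py
```

```text
t 10.95 p [568.4 -65.1 151.9] orient th,ph 0.816 0.222 pos th,ph,s [0.819 0.21  7.262] F carrier [-5.5 -0.9  0.6] Fn 3.1 Fe 4.6 T [-0.85 -0.29 -0.15] w 0.134
[-0.43  0.36  0.43  1.96  0.06  0.74  0.53]
```

>>> drive_tool --rows '[{"x":-0.04,"y":0.37,"z":-0.02,"rx":-0.12,"ry":0,"rz":-0.54,"gripper":0},{"x":-0.03,"y":0.37,"z":0,"rx":-0.12,"ry":0,"rz":-0.54,"gripper":0},{"x":-0.03,"y":0.37,"z":0,"rx":-0.12,"ry":0,"rz":-0.54,"gripper":0},{"x":-0.03,"y":0.37,"z":0,"rx":-0.12,"ry":0,"rz":-0.54,"gripper":0},{"x":-0.03,"y":0.37,"z":0,"rx":-0.12,"ry":0,"rz":-0.54,"gripper":0},{"x":-0.03,"y":0.37,"z":0,"rx":-0.12,"ry":0,"rz":-0.54,"gripper":0},{"x":-0.03,"y":0.37,"z":0,"rx":-0.12,"ry":0,"rz":-0.54,"gripper":0},{"x":-0.03,"y":0.37,"z":0,"rx":-0.12,"ry":0,"rz":-0.54,"gripper":0}]'

```text
time_s: 11.62
eef_pos: [612.9, -27.0, 151.9]
tool_rot: [0.282, 0.953, -0.034, 0.104]
contact_force: [0.4, -4.4, -6.2]
gripper_width: 0.132
```

```bash
python3 est.py
```

```text
t 11.6167 p [612.9 -27.  151.9] orient th,ph 0.430 0.219 pos th,ph,s [0.437 0.214 7.056] F carrier [-4.3 -1.  -6.2] Fn 3.4 Fe 2.7 T [-0.46 -0.35 -0.23] w 0.132
[-0.35  0.39  0.29  1.89  0.05  0.71  0.88]
```

>>> drive_tool --rows '[{"x":-0.03,"y":0.37,"z":0.01,"rx":-0.12,"ry":0,"rz":-0.54,"gripper":0},{"x":-0.03,"y":0.37,"z":0.01,"rx":-0.12,"ry":0,"rz":-0.54,"gripper":0},{"x":-0.03,"y":0.37,"z":0.01,"rx":-0.12,"ry":0,"rz":-0.54,"gripper":0},{"x":-0.03,"y":0.37,"z":0.01,"rx":-0.12,"ry":0,"rz":-0.54,"gripper":0},{"x":-0.03,"y":0.37,"z":0.01,"rx":-0.12,"ry":0,"rz":-0.54,"gripper":0},{"x":-0.03,"y":0.37,"z":0.01,"rx":-0.12,"ry":0,"rz":-0.54,"gripper":0}]'

```text
time_s: 12.12
eef_pos: [635.7, 11.0, 151.4]
tool_rot: [0.142, 0.984, -0.019, 0.106]
contact_force: [0.1, -4.5, -1.4]
gripper_width: 0.128
```

```bash
python3 est.py
python3 - <<'E'
from h import *
snap('side','side6');snap('top','top6')
a=cv2.imread('pics/side6.png')[180:380,205:405]; b=cv2.imread('pics/top6.png')[130:280,160:360];
cv2.imwrite('pics/s6z.png',cv2.resize(a,None,fx=2.9,fy=2.9,interpolation=cv2.INTER_CUBIC))
cv2.imwrite('pics/t6z.png',cv2.resize(b,None,fx=4,fy=4,interpolation=cv2.INTER_CUBIC))
E
```

```text
t 12.1167 p [635.7  11.  151.4] orient th,ph 0.141 0.216 pos th,ph,s [0.149 0.207 6.996] F carrier [-4.5 -0.8 -1.4] Fn 4.3 Fe 1.4 T [-0.37  0.3  -0.23] w 0.128
[-0.29  0.4   0.19  1.85  0.03  0.7   1.14]
```

View pics/s6z.png

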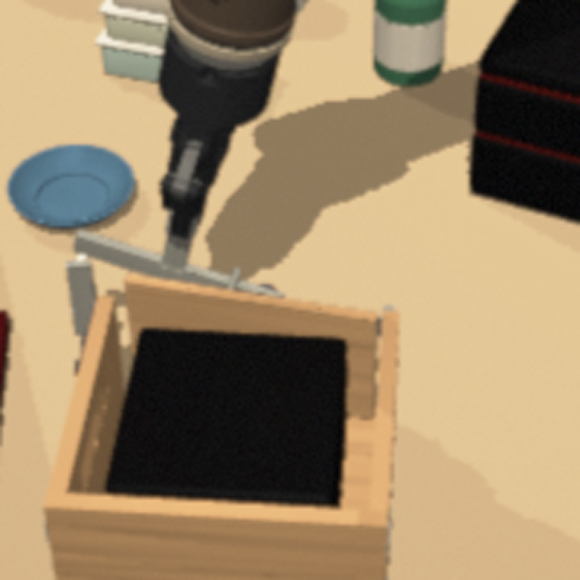

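View pics/t6z.png

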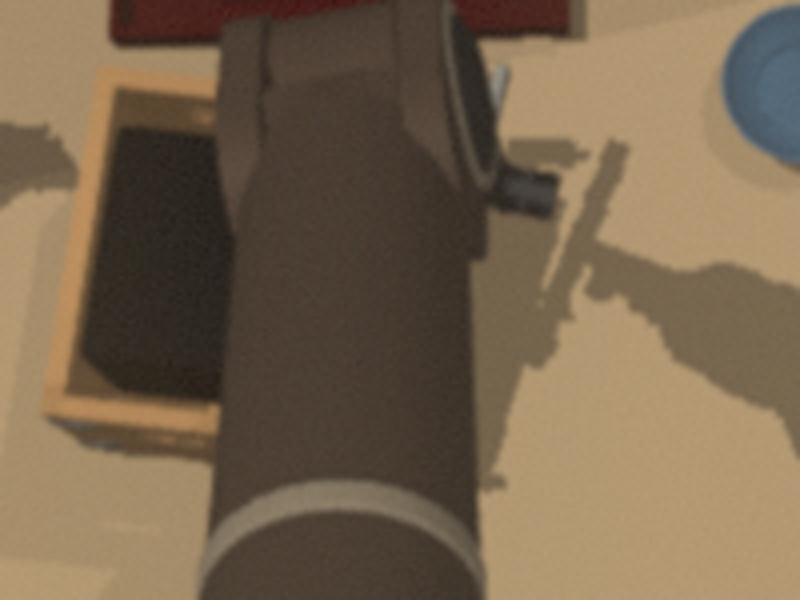

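>>> drive_tool --rows '[{"x":-0.01,"y":0.15,"z":0,"rx":-0.05,"ry":0,"rz":-0.22,"gripper":0},{"x":-0.01,"y":0.15,"z":0,"rx":-0.05,"ry":0,"rz":-0.22,"gripper":0},{"x":-0.01,"y":0.15,"z":0,"rx":-0.05,"ry":0,"rz":-0.22,"gripper":0},{"x":0,"y":0,"z":0,"rx":0,"ry":0,"rz":0,"gripper":0}]'

```text
time_s: 12.55
eef_pos: [638.6, 19.9, 151.6]
tool_rot: [0.114, 0.988, -0.015, 0.107]
contact_force: [0.0, -4.6, -5.0]
gripper_width: 0.129
```

```bash
python3 est.py
```

```text
t 12.55 p [638.6  19.9 151.6] orient th,ph 0.083 0.216 pos th,ph,s [0.088 0.213 6.849] F carrier [-4.5 -0.7 -5. ] Fn 4.4 Fe 1.1 T [-0.45  0.04 -0.03] w 0.129
[-0.28  0.41  0.16  1.84  0.03  0.7   1.19]
```

>>> drive_tool --rows '[{"x":0,"y":0.06,"z":0,"rx":-0.02,"ry":0,"rz":-0.09,"gripper":0},{"x":-0.01,"y":0.06,"z":0,"rx":-0.02,"ry":0,"rz":-0.09,"gripper":0},{"x":0,"y":0,"z":0,"rx":0,"ry":0,"rz":0,"gripper":0}]'

```text
time_s: 12.8
eef_pos: [639.3, 22.2, 151.7]
tool_rot: [0.106, 0.988, -0.014, 0.107]
contact_force: [-0.4, -4.9, -5.1]
gripper_width: 0.13
```

>>> drive_tool --rows '[{"x":0,"y":0.05,"z":0,"rx":-0.02,"ry":0,"rz":-0.07,"gripper":0},{"x":0,"y":0,"z":0,"rx":0,"ry":0,"rz":0,"gripper":0}]'

```text
time_s: 12.97
eef_pos: [639.5, 23.0, 151.7]
tool_rot: [0.103, 0.989, -0.014, 0.107]
contact_force: [1.1, -5.9, -5.4]
gripper_width: 0.129
```

>>> drive_tool --rows '[{"x":0,"y":0.05,"z":0,"rx":-0.02,"ry":0,"rz":-0.07,"gripper":0},{"x":0,"y":0,"z":0,"rx":0,"ry":0,"rz":0,"gripper":0}]'

```text
time_s: 13.13
eef_pos: [639.8, 24.0, 151.7]
tool_rot: [0.1, 0.989, -0.013, 0.107]
contact_force: [1.0, -5.3, -5.9]
gripper_width: 0.13
```

```bash
python3 est.py
```

```text
t 13.1333 p [639.8  24.  151.7] orient th,ph 0.055 0.216 pos th,ph,s [0.061 0.216 6.761] F carrier [-5.1 -1.8 -5.9] Fn 5.0 Fe 2.1 T [-0.63 -0.03 -0.04] w 0.13
[-0.27  0.41  0.15  1.84  0.03  0.7   1.21]
```

>>> drive_tool --rows '[{"x":0,"y":0.05,"z":0.01,"rx":-0.02,"ry":0,"rz":-0.07,"gripper":0},{"x":0,"y":0,"z":0,"rx":0,"ry":0,"rz":0,"gripper":0}]'

```text
time_s: 13.3
eef_pos: [640.1, 24.9, 151.7]
tool_rot: [0.097, 0.989, -0.013, 0.107]
contact_force: [0.7, -5.7, -4.5]
gripper_width: 0.131
```

>>> drive_tool --rows '[{"x":0,"y":0.05,"z":0.01,"rx":-0.02,"ry":0,"rz":-0.07,"gripper":0},{"x":0,"y":0,"z":0,"rx":0,"ry":0,"rz":0,"gripper":0}]'

```text
time_s: 13.47
eef_pos: [640.5, 25.9, 151.6]
tool_rot: [0.094, 0.99, -0.012, 0.108]
contact_force: [0.6, -6.2, -4.1]
gripper_width: 0.13
```

>>> drive_tool --rows '[{"x":0,"y":0.05,"z":0.01,"rx":-0.02,"ry":0,"rz":-0.07,"gripper":0},{"x":0,"y":0,"z":0,"rx":0,"ry":0,"rz":0,"gripper":0}]'

```text
time_s: 13.63
eef_pos: [640.8, 26.8, 151.5]
tool_rot: [0.09, 0.99, -0.012, 0.108]
contact_force: [-0.2, -5.1, -2.7]
gripper_width: 0.131
```

```bash
python3 est.py
```

```text
t 13.6333 p [640.8  26.8 151.5] orient th,ph 0.036 0.217 pos th,ph,s [0.042 0.214 6.714] F carrier [-5.1 -0.6 -2.7] Fn 5.1 Fe 0.8 T [-0.72  0.16 -0.  ] w 0.131
[-0.27  0.41  0.14  1.84  0.02  0.69  1.23]
```

>>> drive_tool --rows '[{"x":0,"y":0.05,"z":0,"rx":-0.02,"ry":0,"rz":-0.07,"gripper":0},{"x":0,"y":0,"z":0,"rx":0,"ry":0,"rz":0,"gripper":0}]'

```text
time_s: 13.8
eef_pos: [640.9, 27.4, 151.6]
tool_rot: [0.088, 0.99, -0.011, 0.108]
contact_force: [0.8, -6.2, -2.6]
gripper_width: 0.129
```

>>> drive_tool --rows '[{"x":0,"y":0.05,"z":0,"rx":-0.02,"ry":0,"rz":-0.07,"gripper":0},{"x":0,"y":0,"z":0,"rx":0,"ry":0,"rz":0,"gripper":0}]'

```text
time_s: 13.97
eef_pos: [641.0, 27.7, 151.5]
tool_rot: [0.085, 0.99, -0.011, 0.108]
contact_force: [0.6, -7.6, -2.2]
gripper_width: 0.132
```

```bash
python3 est.py
python3 - <<'E'
from h import *
snap('side','side7')
a=cv2.imread('pics/side7.png')[240:330,215:325]
cv2.imwrite('pics/s7z.png',cv2.resize(a,None,fx=6,fy=6,interpolation=cv2.INTER_CUBIC))
E
```

```text
t 13.9667 p [641.   27.7 151.5] orient th,ph 0.025 0.217 pos th,ph,s [0.036 0.213 6.761] F carrier [-7.5 -1.7 -2.2] Fn 7.4 Fe 1.9 T [-1.25  0.17 -0.41] w 0.132
[-0.27  0.41  0.14  1.84  0.02  0.69  1.24]
```

View pics/s7z.png

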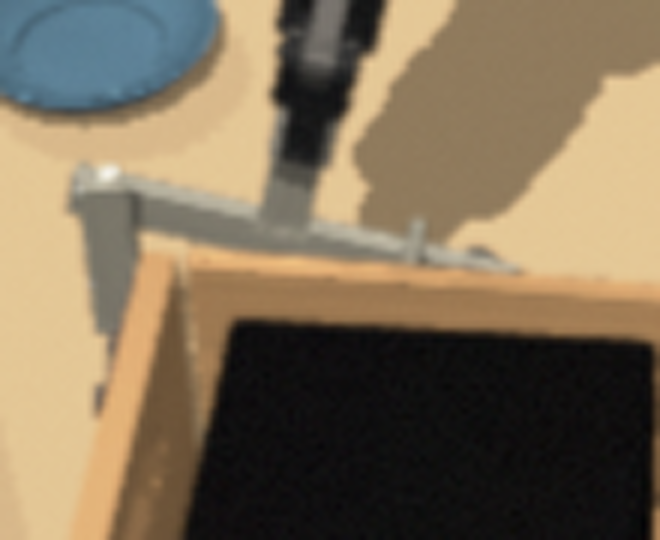

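>>> drive_tool --rows '[{"x":0,"y":0.05,"z":0,"rx":0,"ry":0,"rz":0,"gripper":0},{"x":0,"y":0,"z":0,"rx":0,"ry":0,"rz":0,"gripper":0}]'

```text
time_s: 14.18
eef_pos: [641.1, 27.9, 151.5]
tool_rot: [0.085, 0.99, -0.012, 0.108]
contact_force: [-0.3, -10.1, -2.7]
gripper_width: 0.132
```

```bash
python3 est.py
```

```text
t 14.1833 p [641.1  27.9 151.5] orient th,ph 0.026 0.217 pos th,ph,s [0.034 0.213 6.781] F carrier [-10.1  -1.2  -2.7] Fn 10.0 Fe 1.4 T [-1.54  0.19 -0.44] w 0.132
[-0.27  0.41  0.14  1.84  0.02  0.69  1.24]
```

Run:
```python
from plan import *
path([(.034,.21),(.034,.0)],7)
```

```text
{"x": -0.07, "y": -0.00, "z": 0.11, "rx": -0.00, "ry": 0.34, "rz": 0.00, "gripper": 0},
{"x": -0.07, "y": 0.00, "z": 0.11, "rx": 0.00, "ry": 0.34, "rz": -0.00, "gripper": 0},
{"x": -0.07, "y": 0.00, "z": 0.11, "rx": -0.00, "ry": 0.34, "rz": -0.00, "gripper": 0},
{"x": -0.07, "y": 0.00, "z": 0.11, "rx": 0.00, "ry": 0.34, "rz": 0.00, "gripper": 0},
{"x": -0.07, "y": -0.00, "z": 0.11, "rx": -0.00, "ry": 0.34, "rz": -0.00, "gripper": 0},
{"x": -0.07, "y": -0.00, "z": 0.11, "rx": -0.00, "ry": 0.34, "rz": -0.00, "gripper": 0},
{"x": -0.07, "y": 0.00, "z": 0.11, "rx": 0.00, "ry": 0.34, "rz": 0.00, "gripper": 0},
```

>>> drive_tool --rows '[{"x":-0.07,"y":0,"z":0.11,"rx":0,"ry":0.34,"rz":0,"gripper":0},{"x":-0.07,"y":0,"z":0.11,"rx":0,"ry":0.34,"rz":0,"gripper":0},{"x":0,"y":0,"z":0,"rx":0,"ry":0,"rz":0,"gripper":0}]'

```text
time_s: 14.43
eef_pos: [645.0, 27.1, 147.6]
tool_rot: [0.086, 0.993, -0.009, 0.077]
contact_force: [-1.8, -10.2, 0.7]
gripper_width: 0.133
```

```bash
python3 est.py
```

```text
t 14.4333 p [645.   27.1 147.6] orient th,ph 0.026 0.155 pos th,ph,s [0.035 0.144 6.998] F carrier [-10.3   0.3   0.7] Fn 10.3 Fe -0.0 T [-1.46  0.8  -0.32] w 0.133
[-0.24  0.44  0.13  1.78 -0.01  0.78  1.27]
```

Pressing force holds. Keep lowering.

>>> drive_tool --rows '[{"x":-0.07,"y":0,"z":0.1,"rx":0,"ry":0.34,"rz":0,"gripper":0},{"x":-0.07,"y":0,"z":0.1,"rx":0,"ry":0.34,"rz":0,"gripper":0},{"x":0,"y":0,"z":0,"rx":0,"ry":0,"rz":0,"gripper":0}]'

```text
time_s: 14.68
eef_pos: [648.1, 26.6, 143.8]
tool_rot: [0.086, 0.995, -0.007, 0.047]
contact_force: [-2.8, -8.5, 0.0]
gripper_width: 0.129
```

```bash
python3 est.py
```

```text
t 14.6833 p [648.1  26.6 143.8] orient th,ph 0.026 0.096 pos th,ph,s [0.034 0.084 7.041] F carrier [-8.8  1.5  0. ] Fn 8.8 Fe -1.3 T [-1.36  0.82 -0.19] w 0.129
[-0.22  0.48  0.12  1.72 -0.03  0.85  1.3 ]
```

>>> drive_tool --rows '[{"x":-0.07,"y":0.01,"z":0.1,"rx":0,"ry":0.34,"rz":0,"gripper":0},{"x":-0.05,"y":0.01,"z":0.08,"rx":0,"ry":0.25,"rz":0,"gripper":0},{"x":0,"y":0,"z":0,"rx":0,"ry":0,"rz":0,"gripper":0}]'

```text
time_s: 14.93
eef_pos: [650.7, 26.2, 140.4]
tool_rot: [0.086, 0.996, -0.005, 0.022]
contact_force: [-3.4, -9.1, 0.8]
gripper_width: 0.128
```

```bash
python3 est.py
python3 - <<'E'
from h import *
snap('side','side8')
a=cv2.imread('pics/side8.png')[240:330,215:325]
cv2.imwrite('pics/s8z.png',cv2.resize(a,None,fx=6,fy=6,interpolation=cv2.INTER_CUBIC))
E
```

```text
t 14.9333 p [650.7  26.2 140.4] orient th,ph 0.026 0.044 pos th,ph,s [0.034 0.033 7.08 ] F carrier [-9.5  2.   0.8] Fn 9.5 Fe -1.8 T [-1.49  0.86 -0.05] w 0.128
[-0.2   0.52  0.11  1.67 -0.05  0.92  1.32]
```

View pics/s8z.png

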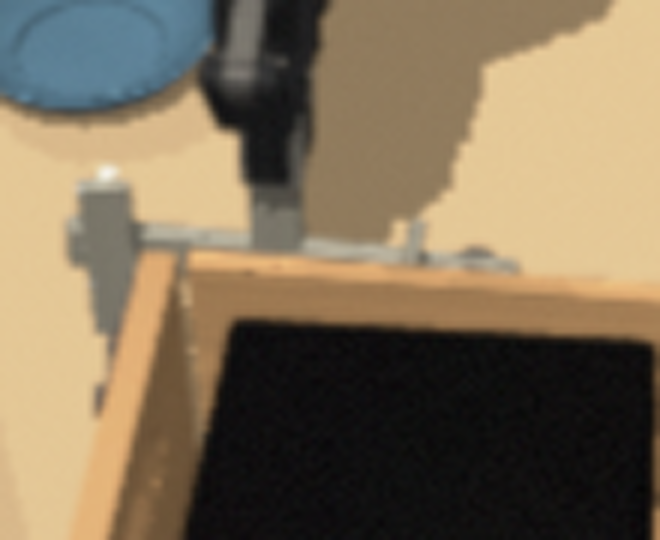

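>>> drive_tool --rows '[{"x":-0.04,"y":0,"z":0.05,"rx":0,"ry":0.17,"rz":0,"gripper":0},{"x":0,"y":0,"z":0,"rx":0,"ry":0,"rz":0,"gripper":0}]'

```text
time_s: 15.15
eef_pos: [651.3, 26.1, 139.5]
tool_rot: [0.086, 0.996, -0.004, 0.015]
contact_force: [-2.6, -9.6, -0.5]
gripper_width: 0.13
```

>>> drive_tool --rows '[{"x":-0.03,"y":0,"z":0.05,"rx":0,"ry":0.15,"rz":0,"gripper":0},{"x":0,"y":0,"z":0,"rx":0,"ry":0,"rz":0,"gripper":0}]'

```text
time_s: 15.32
eef_pos: [651.9, 26.0, 138.6]
tool_rot: [0.086, 0.996, -0.004, 0.008]
contact_force: [-1.9, -9.5, -0.6]
gripper_width: 0.135
```

```bash
python3 est.py
```

```text
t 15.3167 p [651.9  26.  138.6] orient th,ph 0.026 0.017 pos th,ph,s [0.034 0.008 7.078] F carrier [-9.7  0.5 -0.6] Fn 9.7 Fe -0.2 T [-1.43  0.7  -0.03] w 0.135
[-0.2   0.53  0.11  1.64 -0.06  0.96  1.33]
```

>>> drive_tool --rows '[{"x":-0.02,"y":0,"z":0.04,"rx":0,"ry":0.12,"rz":0,"gripper":0},{"x":0,"y":0,"z":0,"rx":0,"ry":0,"rz":0,"gripper":0}]'

```text
time_s: 15.48
eef_pos: [652.3, 26.0, 138.0]
tool_rot: [0.086, 0.996, -0.003, 0.003]
contact_force: [-2.3, -9.8, 0.7]
gripper_width: 0.125
```

```bash
python3 est.py
```

```text
t 15.4833 p [652.3  26.  138. ] orient th,ph 0.026 0.007 pos th,ph,s [ 3.300e-02 -3.000e-03  7.135e+00] F carrier [-10.    0.8   0.7] Fn 10.1 Fe -0.5 T [-1.48  0.65 -0.05] w 0.125
[-0.19  0.54  0.11  1.63 -0.06  0.97  1.33]
```

>>> drive_tool --rows '[{"x":0,"y":-0.04,"z":0,"rx":0,"ry":0,"rz":0,"gripper":0},{"x":0,"y":-0.04,"z":0,"rx":0,"ry":0,"rz":0,"gripper":0},{"x":0,"y":0,"z":0,"rx":0,"ry":0,"rz":0,"gripper":0}]'

```text
time_s: 15.73
eef_pos: [652.1, 25.7, 138.1]
tool_rot: [0.086, 0.996, -0.003, 0.004]
contact_force: [-0.7, -7.4, -0.9]
gripper_width: 0.132
```

>>> drive_tool --rows '[{"x":0,"y":-0.04,"z":0,"rx":0,"ry":0,"rz":0,"gripper":0},{"x":0,"y":0,"z":0,"rx":0,"ry":0,"rz":0,"gripper":0}]'

```text
time_s: 15.9
eef_pos: [652.1, 25.6, 138.1]
tool_rot: [0.085, 0.996, -0.002, 0.004]
contact_force: [-1.8, -5.3, -2.4]
gripper_width: 0.131
```

```bash
python3 est.py
```

```text
t 15.9 p [652.1  25.6 138.1] orient th,ph 0.024 0.008 pos th,ph,s [3.600e-02 1.000e-03 7.072e+00] F carrier [-5.5  1.  -2.4] Fn 5.5 Fe -0.9 T [-0.88  0.31 -0.16] w 0.131
[-0.19  0.54  0.11  1.63 -0.06  0.97  1.33]
```

>>> drive_tool --rows '[{"x":0,"y":-0.05,"z":0.02,"rx":0,"ry":0,"rz":0,"gripper":0},{"x":0,"y":0,"z":0,"rx":0,"ry":0,"rz":0,"gripper":0}]'

```text
time_s: 16.07
eef_pos: [652.2, 25.5, 138.0]
tool_rot: [0.085, 0.996, -0.002, 0.004]
contact_force: [-1.8, -4.7, -0.5]
gripper_width: 0.135
```

>>> drive_tool --rows '[{"x":0,"y":-0.05,"z":0.02,"rx":0,"ry":0,"rz":0,"gripper":0},{"x":0,"y":0,"z":0,"rx":0,"ry":0,"rz":0,"gripper":0}]'

```text
time_s: 16.23
eef_pos: [652.3, 25.4, 137.9]
tool_rot: [0.084, 0.996, -0.001, 0.004]
contact_force: [-1.1, -4.0, 0.9]
gripper_width: 0.13
```

```bash
python3 est.py
```

```text
t 16.2333 p [652.3  25.4 137.9] orient th,ph 0.022 0.009 pos th,ph,s [ 3.700e-02 -4.000e-03  7.174e+00] F carrier [-4.1  0.5  0.9] Fn 4.1 Fe -0.4 T [-0.58  0.65 -0.31] w 0.13
[-0.19  0.54  0.11  1.63 -0.06  0.96  1.34]
```

>>> drive_tool --rows '[{"x":0,"y":-0.06,"z":0,"rx":0,"ry":0,"rz":0.05,"gripper":0},{"x":0,"y":0,"z":0,"rx":0,"ry":0,"rz":0,"gripper":0}]'

```text
time_s: 16.4
eef_pos: [652.2, 25.2, 137.9]
tool_rot: [0.086, 0.996, -0.001, 0.004]
contact_force: [-1.6, -0.6, 0.1]
gripper_width: 0.132
```

>>> drive_tool --rows '[{"x":0,"y":-0.06,"z":0,"rx":0,"ry":0,"rz":0.05,"gripper":0},{"x":0,"y":0,"z":0,"rx":0,"ry":0,"rz":0,"gripper":0}]'

```text
time_s: 16.57
eef_pos: [652.2, 25.1, 137.9]
tool_rot: [0.087, 0.996, -0.0, 0.005]
contact_force: [-1.2, 4.0, 0.1]
gripper_width: 0.135
```

```bash
python3 est.py
```

```text
t 16.5667 p [652.2  25.1 137.9] orient th,ph 0.028 0.009 pos th,ph,s [ 3.900e-02 -4.000e-03  7.202e+00] F carrier [3.7 1.8 0.1] Fn -3.7 Fe -1.9 T [ 0.83  0.51 -0.09] w 0.135
[-0.19  0.54  0.11  1.64 -0.06  0.96  1.34]
```

>>> drive_tool --rows '[{"x":0,"y":0.06,"z":0,"rx":0,"ry":0,"rz":0,"gripper":0},{"x":0,"y":0.02,"z":0,"rx":0,"ry":0,"rz":0,"gripper":30},{"x":0,"y":0,"z":0,"rx":0,"ry":0,"rz":0,"gripper":45},{"x":0,"y":0,"z":0,"rx":0,"ry":0,"rz":0,"gripper":45},{"x":0,"y":0,"z":0,"rx":0,"ry":0,"rz":0,"gripper":45},{"x":0,"y":0,"z":0,"rx":0,"ry":0,"rz":0,"gripper":45},{"x":0,"y":0,"z":0,"rx":0,"ry":0,"rz":0,"gripper":45}]'

```text
time_s: 17.15
eef_pos: [652.5, 24.5, 137.8]
tool_rot: [0.088, 0.996, -0.001, 0.005]
contact_force: [0.8, 0.2, 0.4]
gripper_width: 0.449
```

```bash
python3 est.py
python3 - <<'E'
from h import *
snap('side','side9')
a=cv2.imread('pics/side9.png')[240:330,215:325]
cv2.imwrite('pics/s9z.png',cv2.resize(a,None,fx=6,fy=6,interpolation=cv2.INTER_CUBIC))
E
```

```text
t 17.15 p [652.5  24.5 137.8] orient th,ph 0.030 0.009 pos th,ph,s [ 0.042 -0.013  7.702] F carrier [ 0.3 -0.7  0.4] Fn -0.3 Fe 0.7 T [-0.02  0.03  0.02] w 0.449
[-0.19  0.54  0.11  1.63 -0.06  0.96  1.33]
```

View pics/s9z.png

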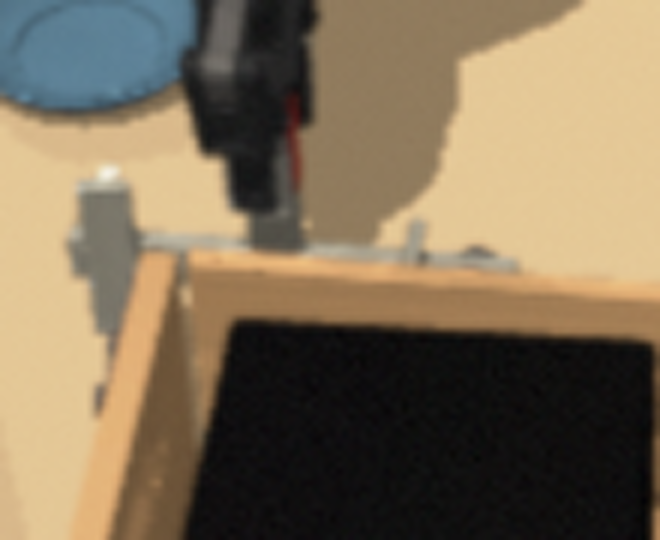

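>>> drive_tool --rows '[{"x":0,"y":0,"z":-0.5,"rx":0,"ry":0,"rz":0,"gripper":45},{"x":0,"y":0,"z":-1,"rx":0,"ry":0,"rz":0,"gripper":45},{"x":0,"y":0,"z":-1,"rx":0,"ry":0,"rz":0,"gripper":45},{"x":0,"y":0,"z":-1,"rx":0,"ry":0,"rz":0,"gripper":45},{"x":0,"y":0,"z":-1,"rx":0,"ry":0,"rz":0,"gripper":45},{"x":0,"y":-1,"z":-1,"rx":0,"ry":0,"rz":0,"gripper":45},{"x":0,"y":-1,"z":0,"rx":0,"ry":0,"rz":0,"gripper":45},{"x":0,"y":-1,"z":0,"rx":0,"ry":0,"rz":0,"gripper":45},{"x":0,"y":-1,"z":0,"rx":0,"ry":0,"rz":0,"gripper":45},{"x":0,"y":-1,"z":0,"rx":0,"ry":0,"rz":0,"gripper":45}]'

```text
time_s: 18.03
eef_pos: [633.8, -74.3, 249.1]
tool_rot: [0.088, 0.996, -0.001, 0.005]
contact_force: [-0.2, 0.0, -0.2]
gripper_width: 0.449
```

>>> drive_tool --rows '[{"x":1,"y":-1,"z":0,"rx":0,"ry":0,"rz":0,"gripper":45},{"x":1,"y":-1,"z":0,"rx":0,"ry":0,"rz":0,"gripper":45},{"x":1,"y":-1,"z":0,"rx":0,"ry":0,"rz":0,"gripper":45},{"x":1,"y":-1,"z":0,"rx":0,"ry":0,"rz":0,"gripper":45},{"x":0,"y":0,"z":0,"rx":0,"ry":0,"rz":0,"gripper":45}]'

```text
time_s: 18.45
eef_pos: [537.0, -142.9, 248.6]
tool_rot: [0.091, 0.996, -0.002, 0.004]
contact_force: [-0.5, -0.8, 0.4]
gripper_width: 0.45
```

Run:
```python
from h import *
snap('side','side10');snap('top','top10')
a=cv2.imread('pics/side10.png')[200:350,205:375]; b=cv2.imread('pics/top10.png')[130:280,160:320];
cv2.imwrite('pics/s10z.png',cv2.resize(a,None,fx=4,fy=4,interpolation=cv2.INTER_CUBIC))
cv2.imwrite('pics/t10z.png',cv2.resize(b,None,fx=4,fy=4,interpolation=cv2.INTER_CUBIC))
```

```text
(no output)
```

View pics/s10z.png

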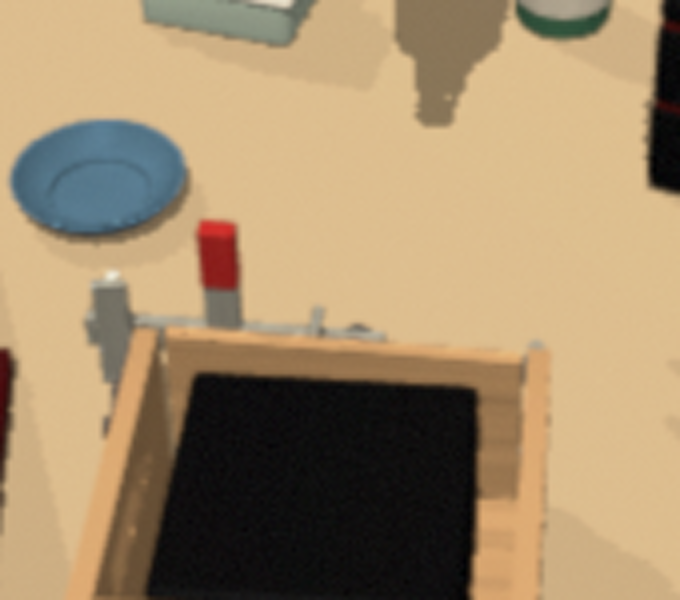

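View pics/t10z.png

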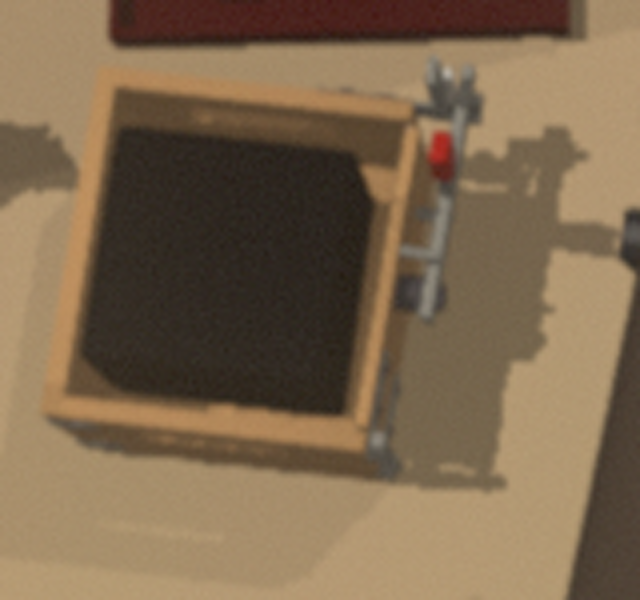

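View pics/top10.png

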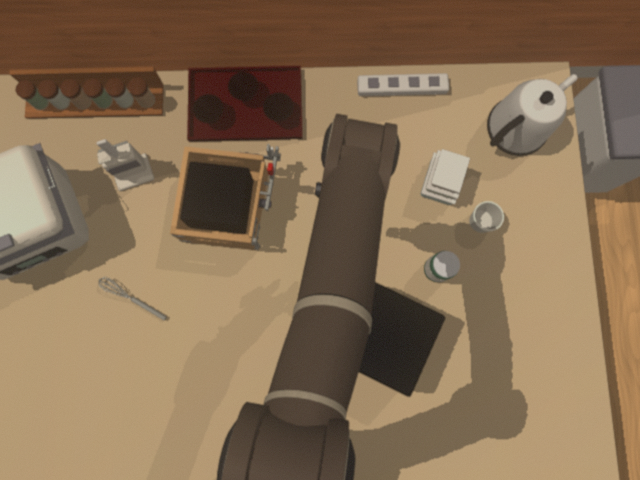

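Run:
```python
from plan import *
np.set_printoptions(precision=2,suppress=True)
t=np.load('top10.npz');s=np.load('side10.npz')
ce={}
for n in('top10','side10'):
    im=cv2.imread(f'pics/{n}.png').astype(int); m=((im[:,:,2]>90)&(im[:,:,1]<70)&(im[:,:,0]<70)).astype(np.uint8)
    m[:, :180]=0;m[:130]=0; m[:,330:]=0
    k,l,st,c=cv2.connectedComponentsWithStats(m)
    for i in range(1,k):
        if st[i,4]>15 : print(n,st[i],c[i])
# grip top centre: side zoom (218,226), bottom (222,290)
z=lambda x,y:(x/4+205-.375,y/4+200-.375)
for th in(.02,.035,.05):
  for ph in(0,.03): print(th,ph,'side top',proj(s,grip(th,ph,20)[0]),'bot',proj(s,grip(th,ph,-20)[0]),'top cam',proj(t,grip(th,ph,20)[0]))
print('meas',z(218,226),z(222,290))
f=lambda x,y:(x/4+160-.375,y/4+130-.375)
for q in [(118,130),(83,353),(357,153),(345,410)]: print('box',Cf(onz(t,*f(*q),122)))
print(get_obs()['time_s'])
```

```text
top10 [267 164   7  11  54] [269.91 169.04]
side10 [255 256   9  16 136] [259.12 263.38]
0.02 0 side top [258.62 255.71] bot [259.8  270.27] top cam [268.54 166.95]
0.02 0.03 side top [259.71 255.01] bot [260.3  269.56] top cam [268.31 167.66]
0.035 0 side top [258.94 254.91] bot [260.12 269.47] top cam [269.59 167.19]
0.035 0.03 side top [260.03 254.23] bot [260.62 268.77] top cam [269.35 167.9 ]
0.05 0 side top [259.28 254.13] bot [260.45 268.68] top cam [270.64 167.45]
0.05 0.03 side top [260.37 253.46] bot [260.94 267.98] top cam [270.39 168.15]
meas (259.125, 256.125) (260.125, 272.125)
box [ 71.88 -69.57 122.  ]
box [ 70.42  67.08 122.  ]
box [-71.41 -72.45 122.  ]
box [-86.28  82.41 122.  ]
18.55
```

```bash
python3 -c "
from workcell import *
print(hand_in())"
```

```text
the job is handed in; nothing more can be done
None
```

The box is home against the buffers and the gate is latched shut. I handed the job in at about 18.6 s; no verdict is reported.

- **Box:** I pushed it squarely with the open fingers until the force rose from about 5.5 N of sliding friction to about 13 N on the buffers. The top view puts its back at x = 71–72 in the carrier's frame (72.5 is home), and it lies parallel to the carrier.
- **Latch:** I gripped the red grip, lifted the bar to about 0.21 rad and swung the gate in until the bar met the horn's buffer. I estimate 4–6 N at the keeper while I lowered the bar to level. The jaw sits about 8 mm forward of mid slot.
- **Holding:** I eased off until the tool was pulling about 4 N outward against the lip, and the latch held. I then let go and moved clear. In the last pictures the gate is shut, the bar is in the notch and the grip's position fits a bar angle of about 0.

**Disagreements:**
- The side view put the box's front edge about 6 mm farther back than expected. The top view and the push force both agree with home, so I went by those.
- In the last check, the box's front corner on the hinge side came out at x = -86 instead of -72.5. I picked that corner by hand and the wall partly hides it, so I set it aside.
- The keeper force is estimated from the wrist readings, not measured directly.

The dish, cup, containers, canister, whisk and paddle stand look unmoved in the last pictures.

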